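# Knock a stuck filter cartridge out of its housing

## Robot

A 6-joint arm with a two-finger parallel gripper is mounted at the origin on a cart in front of the work surface, level with it; the furniture and walls round the work are solid. World frame = base frame: x ahead of the robot, y to its left, z up, the work surface at z = 0. Lengths are in mm, angles in rad, forces in N, time in s.
With the tool pointing down it reaches from about 275 to 750 mm from the base axis. Payload 10.2 kg.
Tool frame: the origin (TCP) lies between the finger pads; the fingertips stand 11 mm ahead of it and the grasp point (between the pads) lies 8 mm behind it (ctrl.nose_length is the distance from the TCP to the fingertips, in mm); x points along the fingers, y is the direction in which the jaws open and shut, and the axes are right-handed (so a half turn about x gives the same grasp; the last joint's range is limited). The gripper opens to 85 mm and grips with 20 to 120 N. Pads are 22 mm wide; open, the fingers measure 114 mm over their backs; the gripper's body (76 mm by 85 mm) begins 54 mm behind the grasp point. The pads swing forward as they close: fully open they stand 13 mm farther back than shut.
Start: joints at [-0.223, 0.313, 1.498, -0, 1.331, -0.223], TCP at [525.006, -0.013, 221.294] pointing down, gripper open.
Joint ranges: [-2.94, 2.94], [-0.97, 2.17], [0.19, 2.56], [-1.23, 4.37], [0.02, 3.11], [-2.88, 2.88]. Speed limits (rad/s): [2.39, 2.39, 3.01, 3.14, 3.14, 3.14].

## Interface

Orientations are given as a unit quaternion [w, x, y, z].
In Python, from rig import ctrl, capture, ticket gives the robot as it stands.
- The arm moves only by the tool step_arm, never from a script. Its argument "commands" is a list of rows, each a list of 2 entries, a list of its own where there are three numbers: the shift along the world's x, y, z normalised to -1 to 1, where 1 is 0.04 m, then the turn about the world's z normalised to -1 to 1, where 1 is 180 degrees. A call has 1 to 5 rows; each row shifts and turns the commanded pose from where the row before left it; what a row does not reach is not made up. A row lasts 1/10 s, in which the tool goes at most 50 mm and 8.59 degrees, less where a joint would pass 70% of its speed; a pose out of reach is approached as far as the arm can. A call with a number of a shift or a turn outside -1 to 1 is refused whole. A call with a gripper value outside its range is refused whole. "gripper" is the closure, from -1 (fully open) to 1 (shut), so that 0 is half open, set as the call begins (left out, the last holds). The fingers move at their own pace and stop on an object; "force" is the grip in N (left out, the last holds). Time passes only in rows, so rows that do not move let the fingers close. It gives the time, the measured TCP pose, the force and the opening at its end, in the units of the state.
- ctrl.sense(): the state, without advancing time (a new reading comes with each control period).
- capture(name): name is "scene" or "side" or "wrist"; returns a dict with "image" (400x640x3 uint8, blue, green, red), "fov_y" (degrees; the focal length in pixels is half the picture's height over the tangent of half this angle, whatever the lens; pixels are square), "cx", "cy" (the principal point, pixels), "k1" (the pictures are not rectified: a ray, as slopes to the right and down, at radius r is drawn at 1 + k1 r^2 times it, then the intrinsics apply), "origin" and "orientation" of the camera in the world. Camera axes: x right, y down, z forward; pixel columns grow to the right and rows downward; lengths in mm; the calibration is good to about 2 mm. A picture is of the moment at which its call begins. There is no depth.
- ticket.finish_job(): hands the job in, once; it reports no verdict.
The state is a dict: "time_s": time; "joints": joint angles; "dq": joint speeds; "tau": joint torques, N m; "eef_pos": TCP position; "ee_rot": TCP orientation; "force": force on the tool from outside, world axes, zero at the start; "wrist_torque": the same for the moment, N m; "grip_width": opening from 0.0 (shut) to 1.0 (fully open).
Only numpy, scipy, OpenCV 4.12 (cv2) and the standard library are available. Lean on these libraries where they do the work, as an engineer would, in place of code of your own. Each camera call takes 0.05 s, during which the arm holds its last target.

## Task

Free the stuck water filter cartridge: lift the latch knob out of its notch, move it along and drop it fully into the other notch so that the tongue no longer bars the mouth, then push the cartridge well out of the mouth (more than half its length) with the wooden push rod, through the access hole in the back of the housing. Lay the rod flat on the worktop again, and lay the cartridge flat in the steel drip tray without dropping it. Leave the other things on the worktop where they are.

Things in the scene. Friction and masses are not known exactly. Their poses are not given: they have to be found in the camera images.
- filter_housing: White plastic filter housing fixed to the worktop, mm: 124 long (x, the bore's axis) x 76 wide (y; foot 100) x 70 high. Origin: centre of the underside, z up. Open mouth at x = -62, facing -x; bore 52 x 52, floor at z = 8; back wall x = 52 to 62. A grey rail (x -62 to -50, y -10 to 76, top z = 70) above the mouth has teeth 10 high and two notches 17 wide: locked at y = 16, open at y = 54.
- access_hole (a point): Centre of the round access hole, 40 mm diameter, on the outer face of the housing's back wall (housing x = 62, y = 0, z = 34 mm), on the bore's axis. Axes as the housing's: from here the push goes along -x.
- open_notch (a point): Where the centre of the latch knob (point latch_knob) comes to rest when it is fully down in the open notch: housing x = -56, y = 54, z = 99 mm.
- latch_knob (a point): Centre of the round black latch knob, 22 mm diameter, 24 high; pinch it from above. Locked: housing x = -56, y = 16, z = 99. Under it a 12 mm pin lies in the notch, and a steel tongue 16 wide hangs in front of the mouth (x -72 to -66, lower edge z = 26). It moves only up and down and along housing y, and sinks by its own weight (about 160 g).
- latch (a joint): Latch position along housing y in m: 0 in the locked notch (tongue in front of the cartridge), +0.038 in the open notch (tongue beside the mouth).
- latch_lift (a joint): Latch lift in m: 0 fully down in a notch, upper stop at 0.030. It must be lifted more than 0.010 to pass the teeth.
- cartridge: White cartridge with two grey bands, 100 long (x) x 50 x 50 mm, about 220 g. Origin: centre of its underside. It starts in the bore, x parallel to the housing's, its front 9 to 15 mm behind the mouth, held by a leaf spring in the roof: moving it takes about 8 to 18 N and it stays where left. Once more than half out it can be gripped across its 50 mm width and drawn out.
- push_rod: Wooden push rod, 190 long (x), 90 g, lying on the worktop. Origin: underside, middle of its length. Square grip 26 x 26 x 60 at the -x end (x = -95 to -35, z = 0 to 26), then a round shaft of 18 diameter and at +x a round push pad of 26 diameter. Its axis is 13 above the underside.
- rod_tip (a point): Centre of the push rod's flat pad face, at rod x = +95, z = 13.
- drip_tray: Open steel draining tray, fixed, standing half on the flat rim of the sink (underside 3 mm above the worktop), 170 (x) x 150 (y) x 22 high, walls and floor 4 thick. Origin: centre of its underside.
- tuna_tin: Bystander: low tin, 86 diameter, 40 high. Origin at its underside.
- honey_jar: Bystander: jar, 63 diameter, 94 high. Origin at its underside.
- garlic: Bystander: garlic bulb, about 60 across and 58 high. Origin at its underside.
- salt_shaker: Bystander: salt shaker, 44 diameter, 90 high. Origin at its underside.

How it is judged (in metres and radians):
On the way, in this order (a step that is already met when the one before it is completed fails the run):
1. the latch knob is down in the open notch, the cartridge still in the housing (value of joint latch above 0.033 m and value of joint latch_lift below 0.004 m and x of cartridge in the frame of filter_housing above -0.03 m), for 0.2 s.
2. the rod, through the access hole, has pushed more than half of the cartridge out of the mouth (x of cartridge in the frame of filter_housing below -0.064 m and x of rod_tip in the frame of filter_housing between -0.09 and 0.03 m and y of rod_tip in the frame of filter_housing between -0.022 and 0.022 m and z of rod_tip in the frame of filter_housing below 0.055 m), for 0.1 s.
At the end, for the whole second after the job is handed in: The latch is in the open notch (past 33 mm, lifted less than 4 mm); the cartridge lies flat (within about 6 degrees) on the tray's floor inside its walls, at rest; the push rod lies flat on the worktop, at rest, not against the housing or the tray (value of joint latch above 0.033 m and value of joint latch_lift below 0.004 m and x of cartridge in the frame of drip_tray between -0.06 and 0.06 m and y of cartridge in the frame of drip_tray between -0.05 and 0.05 m and angle between cartridge's own x axis and vertical between 1.4708 and 1.6708 rad and height (world z) of cartridge below 0.06 m and contact force between cartridge and drip_tray above 0.5 N and linear speed of each of cartridge, push_rod below 0.02 m/s and height (world z) of push_rod between -0.006 and 0.03 m and angle between push_rod's own x axis and vertical between 1.4908 and 1.6508 rad and contact force between push_rod and filter_housing below 0.3 N and contact force between push_rod and drip_tray below 0.1 N); the robot touches nothing.
It fails at once if the tuna tin is displaced by more than 40 mm (distance of tuna_tin from where it was at the start of the episode above 0.04 m).
It fails at once if the honey jar is displaced by more than 40 mm (distance of honey_jar from where it was at the start of the episode above 0.04 m).
It fails at once if the garlic is displaced by more than 40 mm (distance of garlic from where it was at the start of the episode above 0.04 m).
It fails at once if the salt shaker is displaced by more than 40 mm (distance of salt_shaker from where it was at the start of the episode above 0.04 m).
It fails at once if the cartridge is dropped or thrown (faster than 1 m/s) (linear speed of cartridge above 1 m/s).
It also fails if it takes over 64 s, if anything falls off the work surface, if the arm or the gripper's body presses on something with over 40 N, if the wrist force passes 120 N, or if a joint passes its speed limit or range.

## Working session

There is one attempt and no reset: what is moved stays moved. The work goes in short steps, Python scripts to look and compute and a tool call to move; the robot and the scene stay as the last step left them, time stands still between calls to the robot, and variables do not carry over. Pictures are saved under pics/ and viewed, and the job is handed in when it is done.

Besides the shell and the picture viewer there is one more tool, called after "Request:" as name(argument=value, ...), one argument or row to a line, values as JSON. step_arm: Moves the arm, as the interface text tells. Its arguments: {"type":"object","properties":{"commands":{"type":"array","items":{"type":"array"}},"gripper":{"type":"number"},"force":{"type":"number"}},"required":["commands"]}

```bash
ls; mkdir -p pics; python3 - <<'E'
from rig import ctrl, capture, ticket
import cv2
for n in ["scene","side","wrist"]:
    c=capture(n); cv2.imwrite(f"pics/{n}0.png",c["image"])
    print(n,{k:v for k,v in c.items() if k!="image"})
print(ctrl.sense(), ctrl.nose_length)
E
```

```text
pics
scene {'fov_y': 51.682371035694956, 'cx': 319.18680334339706, 'cy': 198.87658546825247, 'k1': 0.0065605842181798305, 'origin': array([ 108.05181215, -746.25806174,  572.60441045]), 'orientation': array([-0.48307055,  0.83508047, -0.23186965,  0.12457899])}
side {'fov_y': 48.53032499315778, 'cx': 328.7991634328398, 'cy': 202.4745523486106, 'k1': -0.07199447877775414, 'origin': array([ 287.46345156, -978.96554638,  573.16087938]), 'orientation': array([-0.51651446,  0.84955541, -0.0867949 ,  0.06273005])}
wrist {'fov_y': 71.29998840487745, 'cx': 322.41549305135015, 'cy': 199.2277556447253, 'k1': 0.01167305861593971, 'origin': array([525.06887058,  66.19147072, 373.34612686]), 'orientation': array([ 1.32722558e-01,  9.91152885e-01,  2.66326457e-04, -7.81474417e-04])}
{'time_s': 0.15, 'joints': array([-2.23414566e-01,  3.13346739e-01,  1.49825844e+00, -2.54579331e-05,
        1.33101141e+00, -2.23401949e-01]), 'dq': array([-6.51898490e-06, -9.68489463e-04, -2.72371337e-03,  2.52357051e-04,
        2.20662536e-03, -5.85149071e-04]), 'tau': array([ 1.79854873e-03, -4.12368500e+01, -2.59796566e+01, -1.57318855e-04,
        3.17765021e-03, -3.62555340e-05]), 'eef_pos': array([5.24793372e+02, 2.04065782e-02, 2.20855170e+02]), 'ee_rot': array([ 0.49969662,  0.49980127,  0.50029997, -0.50020188]), 'force': array([0.31887277, 0.12321674, 0.20289962]), 'wrist_torque': array([ 0.0141092 , -0.02365466,  0.02608434]), 'grip_width': 1.00268930340928} 11.0
```

View pics/scene0.png

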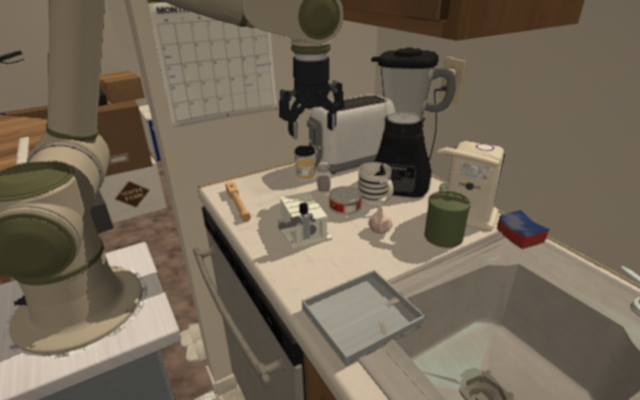

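View pics/side0.png

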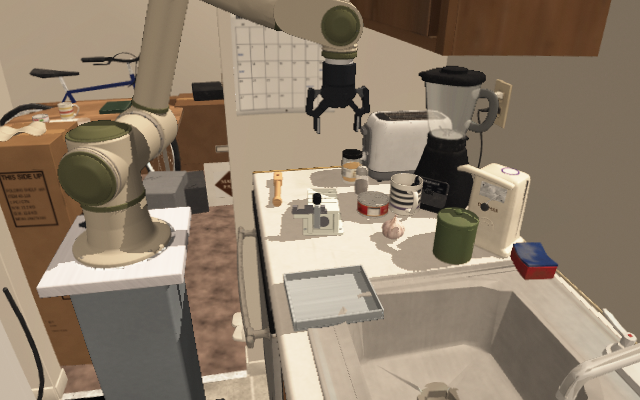

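View pics/wrist0.png

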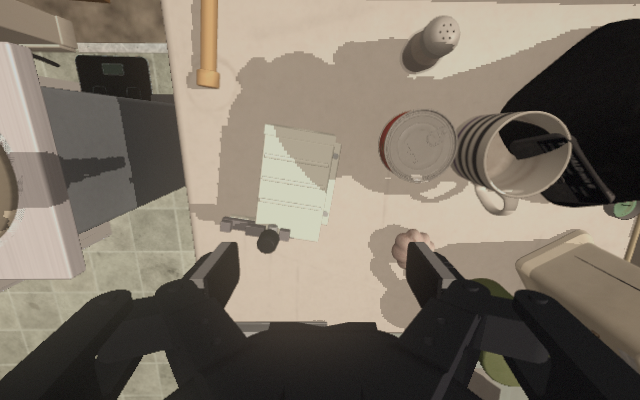

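```bash
cat > h.py <<'E'
from rig import ctrl, capture, ticket
import cv2, numpy as np
from scipy.spatial.transform import Rotation as R
from scipy.optimize import least_squares
def Rm(q): return R.from_quat([q[1],q[2],q[3],q[0]]).as_matrix()
def f(c): return 200/np.tan(np.radians(c["fov_y"])/2)
def proj(c,P):
    P=np.atleast_2d(P); p=(P-c["origin"])@Rm(c["orientation"]); s=p[:,:2]/p[:,2:]
    r2=(s**2).sum(1,keepdims=True); s=s*(1+c["k1"]*r2)
    return s*f(c)+[c["cx"],c["cy"]]
def ray(c,u,v):
    d=np.array([(u-c["cx"]),(v-c["cy"])])/f(c); s=d.copy()
    for _ in range(20): s=d/(1+c["k1"]*(s@s))
    w=Rm(c["orientation"])@np.array([s[0],s[1],1]); return np.array(c["origin"]),w
def onz(c,u,v,z):
    o,w=ray(c,u,v); return o+w*(z-o[2])/w[2]
def crop(im,x0,y0,x1,y1,k,name):
    cv2.imwrite("pics/"+name,cv2.resize(im[y0:y1,x0:x1],None,fx=k,fy=k,interpolation=cv2.INTER_CUBIC))
def pose2(x,y,a,P):
    P=np.atleast_2d(P); c,s=np.cos(a),np.sin(a)
    return np.c_[x+c*P[:,0]-s*P[:,1], y+s*P[:,0]+c*P[:,1], P[:,2]]
E
python3 - <<'E'
from h import *
import pickle
cs={}
for n in ["scene","side","wrist"]:
    cs[n]=capture(n)
pickle.dump(cs,open("c0.pkl","wb"))
w=cs["wrist"]["image"]
crop(w,180,0,360,130,4,"w1.png"); crop(w,200,110,360,260,5,"w2.png")
crop(cs["side"]["image"],240,140,440,260,4,"s2.png")
crop(cs["scene"]["image"],190,140,410,260,3.6,"sc2.png")
E
```

```text
(no output)
```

View pics/w1.png

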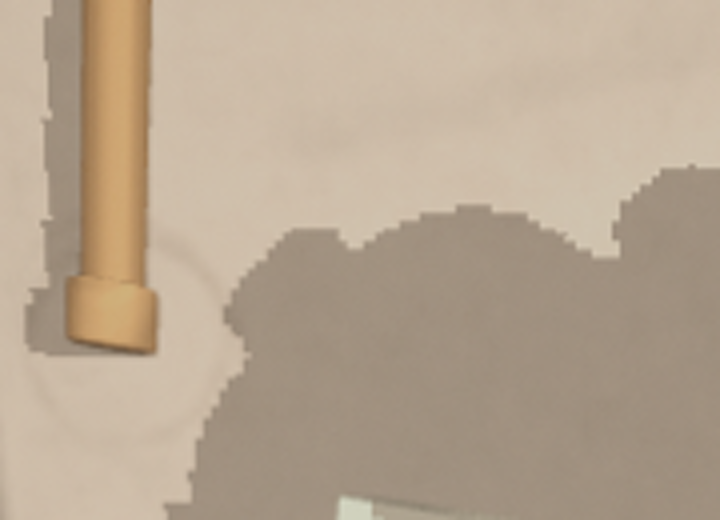

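View pics/w2.png

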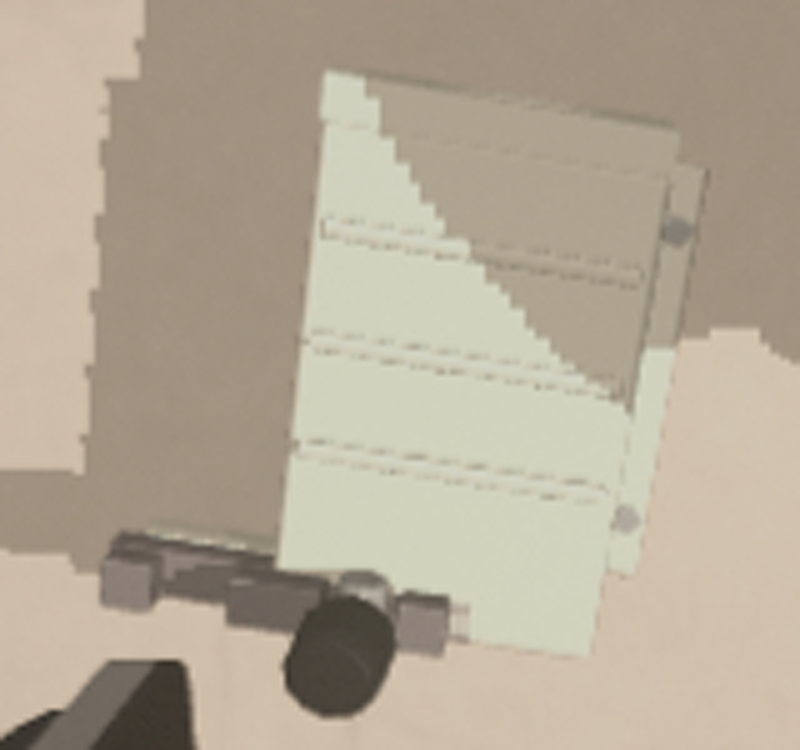

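View pics/s2.png

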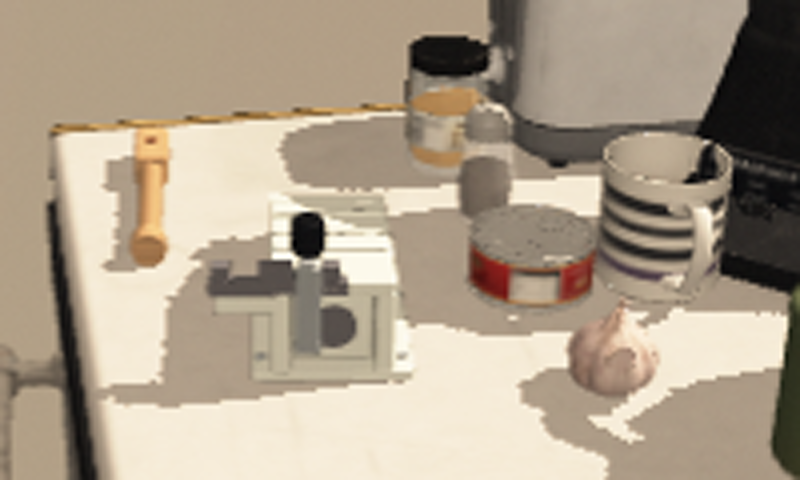

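View pics/sc2.png

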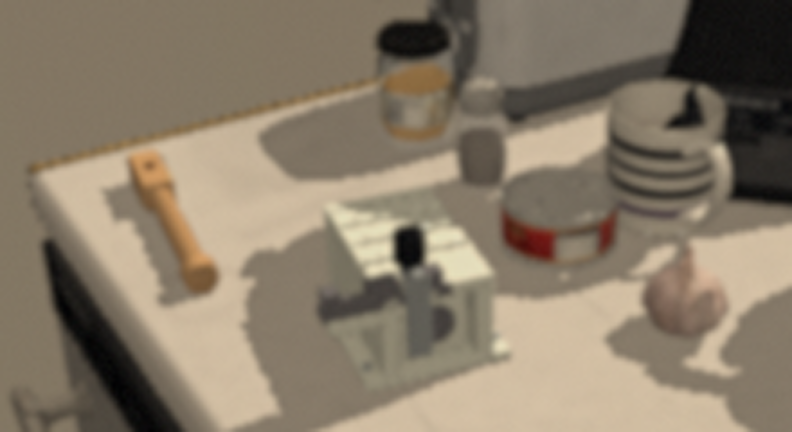

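```bash
python3 - <<'E'
from h import *
import pickle
cs=pickle.load(open("c0.pkl","rb")); w=cs["wrist"]; s=cs["side"]
obs=[(w,(62,38,70),(264.4,124)),(w,(62,-38,70),(336,136)),(w,(-62,-38,70),(318,241.2)),
 (s,(-56,16,111),(240+308/4,140+220/4))]
def res(p,full=False):
    r=[(proj(c,pose2(*p,P))[0]-uv) for c,P,uv in obs]
    return np.array(r) if full else np.ravel(r)
o=least_squares(res,[450,80,1.5]); print(o.x,res(o.x,True))
o2=least_squares(lambda p:res(p)[:6],[450,80,1.5]); print(o2.x,res(o2.x,True))
p=o2.x
print("knob", pose2(*p,[(-56,16,99),(-56,54,99)]), proj(w,pose2(*p,(-56,16,111))),proj(w,pose2(*p,(-56,16,87))))
print("hole",pose2(*p,(62,0,34)))
# rod
for z,(u,v) in [(13,(180+117.5/4,2.5)),(13,(180+112.5/4,67.5)),(13,(180+112/4,80)),(0,(180+115/4,88))]: print("rod w",onz(w,u,v,z))
for z,(u,v) in [(13,(240+150/4,140+248/4)),(26,(240+152/4,140+130/4)),(26,(240+152/4,140+165/4))]: print("rod s",onz(s,u,v,z))
# bystanders
for n,z,uv in [("tin",40,(420,145)),("shaker",80,(442,32)),("garlic",30,(411,246))]: print(n,onz(w,*uv,z))
for n,z,uv in [("jar",94,(240+450/4,140+52/4)),("tray BL",25,(283,271)),("tray TL",25,(284,269)),("tray TR",25,(367,266)),("tray FR",25,(383,316)),("tray FL",25,(292,326))]: print(n,onz(s,*uv,z))
E
```

```text
[491.85974018  -1.91708721   1.41477155] [[ 0.08091863 -0.03864532]
 [-0.17111689 -0.44014036]
 [ 0.11258943  0.96655818]
 [-0.15537911 -1.5788168 ]]
[491.83049028  -1.78181502   1.41364172] [[ 0.11653047 -0.20336809]
 [-0.13877356 -0.51933352]
 [ 0.02298403  0.88499705]
 [-0.20536789 -1.60576228]]
knob [[467.26318768 -54.5875689   99.        ]
 [429.73147652 -48.64024532  99.        ]] [[266.04142567 245.57366938]] [[270.30751409 236.36863568]]
hole [[501.53401822  59.45413476  34.        ]]
rod w [398.38210997 195.56749284  13.        ]
rod w [389.48953873 129.26157821  13.        ]
rod w [387.81265845 115.58745766  13.        ]
rod w [382.76634523 108.13277069   0.        ]
rod s [388.94151017 108.02111597  13.        ]
rod s [410.21538232 280.4546866   26.        ]
rod s [402.94630727 215.88516298  26.        ]
tin [639.43159415  41.28643765  40.        ]
shaker [636.28384204 147.78660275  80.        ]
garlic [643.13538021 -92.25604043  30.        ]
jar [631.97235879 231.77732843  94.        ]
tray BL [ 362.94991647 -228.25197539   25.        ]
tray TL [ 365.86413916 -221.65866605   25.        ]
tray TR [ 539.41176555 -244.12006339   25.        ]
tray FR [ 523.50354708 -399.36037847   25.        ]
tray FL [ 358.2539302  -392.81821847   25.        ]
```

Request:
step_arm(
  commands=[
    [[-0.36,-0.34,-0.44],-0.0125],
    [[-0.36,-0.34,-0.44],-0.0125],
    [[-0.36,-0.34,-0.44],-0.0125],
    [[-0.36,-0.345,-0.44],-0.0125],
    [[0,0,0],0],
  ],
  gripper=0,
  force=40,
)

```text
time_s: 0.8
eef_pos: [465.4, -55.2, 149.2]
ee_rot: [-0.457, -0.537, -0.46, 0.539]
force: [0.5, -0.7, 0.9]
grip_width: 0.501
```

```bash
python3 - <<'E'
from h import *
import pickle
s0=pickle.load(open("c0.pkl","rb"))["side"]
for uv in [(255,171),(350,165),(242,230)]: print("edge",onz(s0,*uv,0))
c=capture("wrist"); cv2.imwrite("pics/w3.png",c["image"]); pickle.dump(c,open("c1.pkl","wb"))
s=ctrl.sense(); print(s["eef_pos"],s["ee_rot"],s["grip_width"],s["force"])
p=(491.83,-1.78,1.4136)
print(proj(c,pose2(*p,[(-56,16,111),(-56,16,87),(62,38,70),(62,-38,70),(-62,-38,70)])))
E
```

```text
edge [343.91311204 365.73803168   0.        ]
edge [661.86695187 361.22668944   0.        ]
edge [286.7602536   -3.36395638   0.        ]
[466.92234531 -54.84532439 150.59473518] [-0.45848669 -0.53770049 -0.45944273  0.53812685] 0.5014373243534781 [ 0.8769925  -0.34463448  0.69412021]
[[324.8611757  217.00121262]
 [324.74453313 207.32686698]
 [295.36701866  50.17587859]
 [396.88730303  49.72488869]
 [386.92412509 208.21596232]]
```

View pics/w3.png

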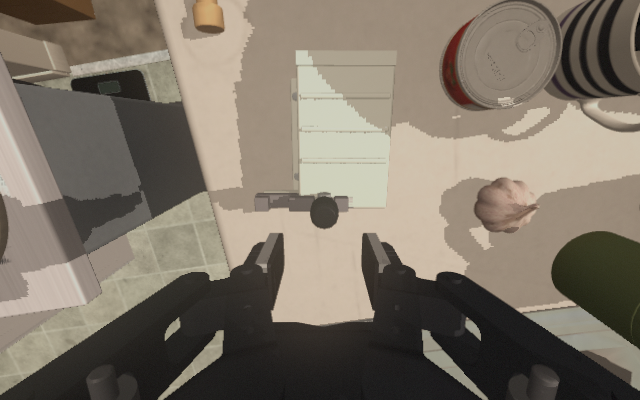

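Request:
step_arm(
  commands=[
    [[0,0.04,-0.45],0],
    [[0,0,-0.45],0],
    [[0,0,-0.45],0],
    [[0,0,0],0],
  ],
)

```text
time_s: 1.25
eef_pos: [467.4, -52.3, 96.0]
ee_rot: [-0.459, -0.537, -0.46, 0.538]
force: [-0.1, -0.3, 0.1]
grip_width: 0.496
```

Request:
step_arm(
  commands=[
    [[0,0,0],0],
    [[0,0,0],0],
    [[0,0,0],0],
    [[0,0,0],0],
    [[0,0,0],0],
  ],
  gripper=1,
  force=40,
)

```text
time_s: 1.75
eef_pos: [468.3, -53.1, 98.1]
ee_rot: [0.46, 0.538, 0.458, -0.537]
force: [0.7, 1.6, 6.1]
grip_width: 0.175
```

Request:
step_arm(
  commands=[
    [[0,0,0],0],
    [[0,0,0],0],
    [[0,0,0],0],
  ],
)

```text
time_s: 2.05
eef_pos: [468.3, -53.1, 98.1]
ee_rot: [0.46, 0.538, 0.458, -0.537]
force: [0.7, 1.2, 6.5]
grip_width: 0.175
```

```bash
python3 - <<'E'
from h import *
c=capture("wrist"); crop(c["image"],200,150,460,330,3,"w4.png")
c=capture("side"); crop(c["image"],260,150,400,250,5,"s4.png")
E
```

```text
(no output)
```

View pics/w4.png

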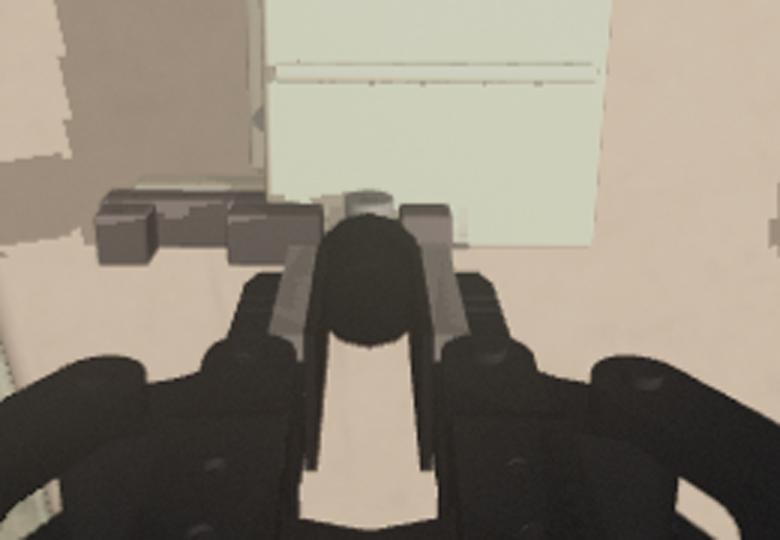

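View pics/s4.png

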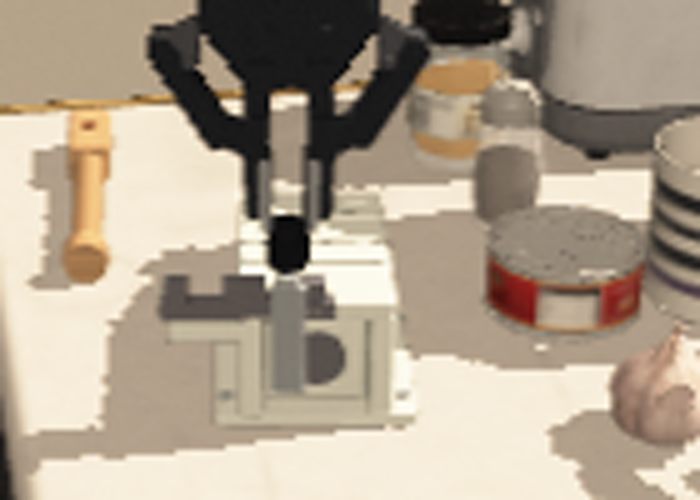

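```bash
python3 - <<'E'
from h import *
c=capture("side"); s=ctrl.sense(); t=s["eef_pos"]; print(t)
Rt=Rm(s["ee_rot"]); print(Rt.round(3))
def sc(P): return ((proj(c,P)-[260,150])*5).round(0)
print("tips",sc([t+Rt@[11,8,0],t+Rt@[11,-8,0],t+Rt@[11,8,11],t+Rt@[11,8,-11]]))
p=(491.83,-1.78,1.4136)
print("knob top,bot",sc(pose2(*p,[(-56,16,111),(-56,16,87)])))
print("corners", sc(pose2(*p,[(-62,-38,70),(-62,38,0),(-62,-38,0),(-69,16,26),(-69,24,26),(-69,8,26),(-62,76,70),(-50,76,70)])))
E
```

```text
[468.28823116 -53.13446048  98.09769948]
[[ 0.003  0.988 -0.156]
 [-0.001 -0.156 -0.988]
 [-1.     0.003  0.   ]]
tips [[302. 260.]
 [269. 261.]
 [303. 271.]
 [301. 250.]]
knob top,bot [[284. 217.]
 [284. 262.]]
corners [[396. 298.]
 [239. 425.]
 [392. 423.]
 [284. 386.]
 [268. 386.]
 [301. 386.]
 [158. 301.]
 [159. 289.]]
```

```bash
python3 - <<'E'
from h import *
c=capture("wrist"); s=ctrl.sense(); t=s["eef_pos"]; 
Rt=Rm(s["ee_rot"]); 
def sc(P): return ((proj(c,P)-[200,150])*3).round(0)
for a in (11,0,-8,-19):
  print(a,"tool z+-11",sc([t+Rt@[a,7.5,11],t+Rt@[a,7.5,-11],t+Rt@[a,-7.5,11],t+Rt@[a,-7.5,-11]]).tolist())
p=(491.83,-1.78,1.4136)
print("knob top,bot",sc(pose2(*p,[(-56,16,111),(-56,16,87),(-67,16,111),(-45,16,87)])))
print("corner", sc(pose2(*p,[(-62,-38,70),(-62,76,70),(-50,76,70)])))
crop(c["image"],240,190,400,310,5,"w5.png")
E
```

```text
11 tool z+-11 [[402.0, 295.0], [403.0, 197.0], [331.0, 295.0], [330.0, 197.0]]
0 tool z+-11 [[404.0, 319.0], [405.0, 215.0], [329.0, 319.0], [328.0, 215.0]]
-8 tool z+-11 [[406.0, 338.0], [407.0, 230.0], [327.0, 338.0], [326.0, 230.0]]
-19 tool z+-11 [[409.0, 368.0], [410.0, 253.0], [324.0, 368.0], [323.0, 253.0]]
knob top,bot [[362. 305.]
 [363. 254.]
 [362. 359.]
 [363. 204.]]
corner [[596. 250.]
 [103. 250.]
 [ 99. 201.]]
```

View pics/w5.png

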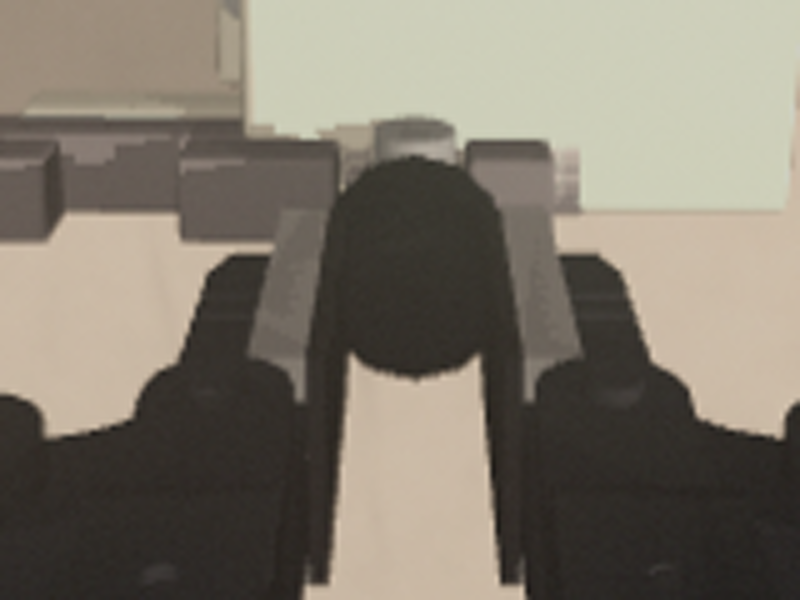

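Request:
step_arm(
  commands=[
    [[0,0,0.17],0],
    [[0,0,0.17],0],
    [[0,0,0.16],0],
    [[0,0,0],0],
  ],
)

```text
time_s: 2.65
eef_pos: [467.7, -53.1, 117.8]
ee_rot: [0.46, 0.538, 0.459, -0.537]
force: [0.2, 0.4, -1.6]
grip_width: 0.172
```

```bash
python3 - <<'E'
from h import *
c=capture("side"); crop(c["image"],260,150,400,250,5,"s5.png")
E
```

```text
(no output)
```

View pics/s5.png

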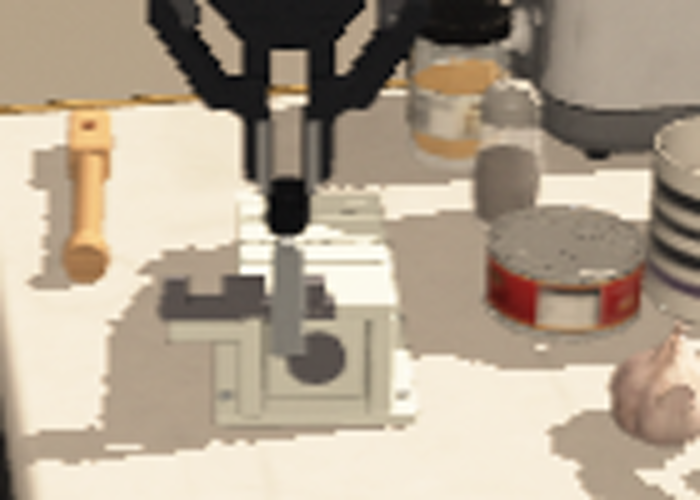

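Request:
step_arm(
  commands=[
    [[-0.235,0.037,0],0],
    [[-0.235,0.037,0],0],
    [[-0.235,0.037,0],0],
    [[-0.235,0.037,0],0],
    [[0,0,0],0],
  ],
)

```text
time_s: 3.2
eef_pos: [428.5, -46.8, 116.9]
ee_rot: [-0.459, -0.538, -0.459, 0.538]
force: [-0.1, 1.3, -0.9]
grip_width: 0.17
```

Request:
step_arm(
  commands=[
    [[0,0,-0.17],0],
    [[0,0,-0.17],0],
    [[0,0,-0.16],0],
    [[0,0,0],0],
    [[0,0,0],0],
  ],
)

```text
time_s: 3.7
eef_pos: [431.5, -47.5, 98.0]
ee_rot: [0.46, 0.539, 0.458, -0.537]
force: [0.6, 4.8, 13.9]
grip_width: 0.177
```

```bash
python3 - <<'E'
from h import *
c=capture("side"); crop(c["image"],260,150,400,250,5,"s6.png")
p=(491.83,-1.78,1.4136)
print(((proj(c,pose2(*p,[(-56,54,111),(-56,54,87),(-69,54,26)]))-[260,150])*5))
E
```

```text
[[203.44483006 217.76932609]
 [204.05152598 262.96469271]
 [205.61579959 387.19990743]]
```

View pics/s6.png

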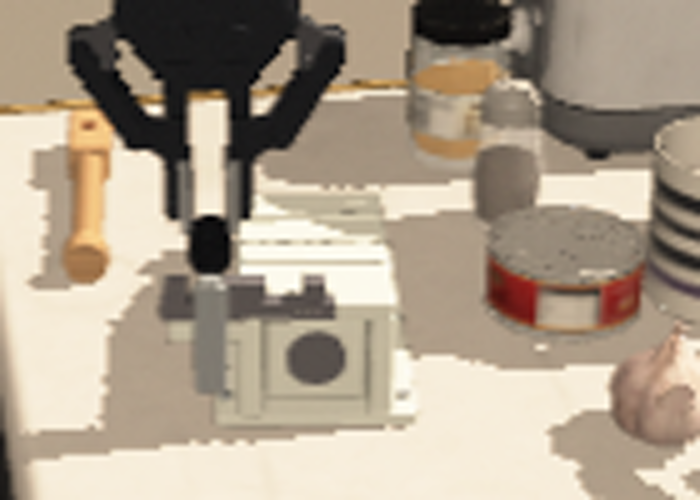

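Request:
step_arm(
  commands=[
    [[0,0,0],0],
    [[0,0,0],0],
    [[0,0,0.3],0],
    [[0,0,0.6],0],
    [[0,0,0.6],0],
  ],
  gripper=0,
)

```text
time_s: 4.25
eef_pos: [429.5, -47.3, 157.0]
ee_rot: [-0.459, -0.537, -0.46, 0.538]
force: [0.4, 0.1, 0.8]
grip_width: 0.503
```

Request:
step_arm(
  commands=[
    [[0,0.7,0.2],0],
    [[0,0.8,0],0],
    [[0,0.8,0],0],
    [[0,0.8,0],0],
    [[0,0.8,0],0],
  ],
)

```text
time_s: 4.75
eef_pos: [429.7, 109.9, 164.5]
ee_rot: [-0.459, -0.537, -0.459, 0.538]
force: [0.8, -0.6, -0.1]
grip_width: 0.5
```

Request:
step_arm(
  commands=[
    [[-0.1,0.7,0],0],
    [[-0.1,0.7,0],0],
    [[-0.1,0.5,0],0],
    [[0,0,0],0],
  ],
)

```text
time_s: 5.15
eef_pos: [417.3, 186.3, 164.4]
ee_rot: [-0.46, -0.537, -0.46, 0.537]
force: [0.6, 0.1, -0.4]
grip_width: 0.499
```

```bash
python3 - <<'E'
from h import *
import pickle
c=capture("wrist"); cv2.imwrite("pics/w7.png",c["image"]); pickle.dump(c,open("c7.pkl","wb"))
c=capture("side"); crop(c["image"],230,100,400,260,4,"s7.png")
print(ctrl.sense()["eef_pos"],ctrl.sense()["joints"])
E
```

```text
[417.88387355 184.55030587 164.54380101] [ 1.58763386e-01  2.20618014e-01  1.77601757e+00 -5.66831766e-04
  1.14544824e+00  3.15342884e-01]
```

View pics/w7.png

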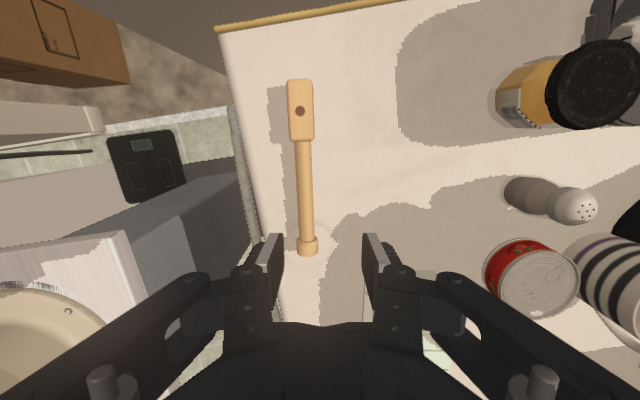

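View pics/s7.png

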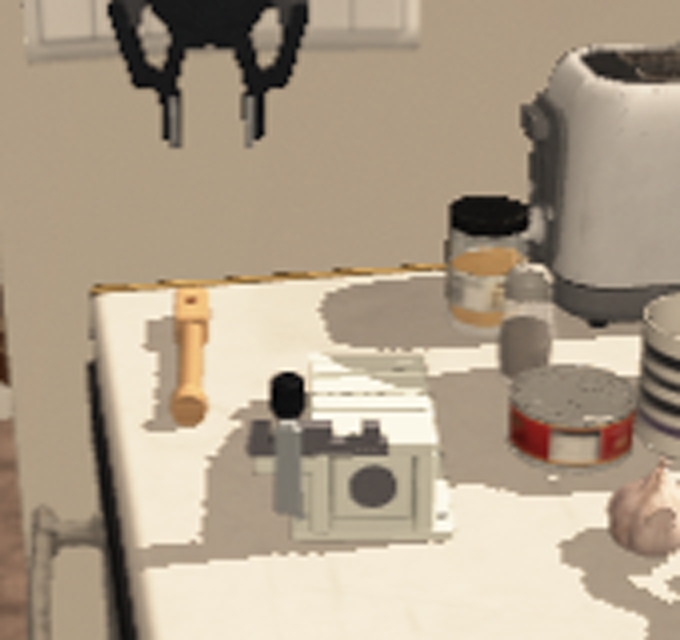

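```bash
python3 - <<'E'
from h import *
import pickle
c=pickle.load(open("c7.pkl","rb")); crop(c["image"],260,70,350,270,3,"w8.png")
E
```

```text
(no output)
```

View pics/w8.png

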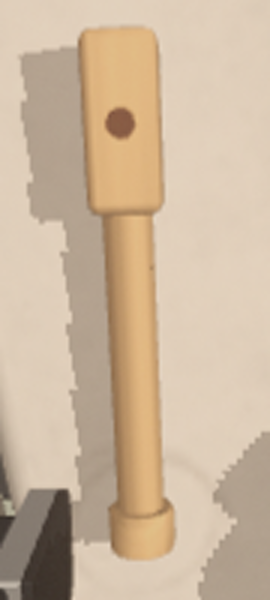

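```bash
python3 - <<'E'
from h import *
import pickle
c=pickle.load(open("c7.pkl","rb"))
U=lambda x,y:np.array([260+x/3,70+y/3])
# rod +x points to -y world; rod y = +90deg from that -> +x world
obs=[((-95,13,26),U(156,28),1),((-95,-13,26),U(80,29),1),((-35,13,26),U(163,210),1),((-35,-13,26),U(90,211),1)]
def res(p):
    r=[(proj(c,pose2(*p,P))[0]-uv) for P,uv,_ in obs]
    ax=proj(c,pose2(*p,(70,0,13)))[0]-U(138.5,480)
    return np.r_[np.ravel(r),ax[0]*2]
o=least_squares(res,[401,203,-1.7]);p=o.x;print(p,np.degrees(p[2]),res(p).round(2))
print("tip",pose2(*p,(95,0,13)),"pad corner px",proj(c,pose2(*p,[(95,0,26),(95,0,0)])), (proj(c,pose2(*p,[(95,0,26),(95,0,0)]))-[260,70])*3)
print("grip",pose2(*p,[(-65,0,13)]))
E
```

```text
[399.19214645 202.07135242  -1.70536119] -97.70999890500924 [ 0.95 -1.41 -0.65 -1.2   0.29  1.41 -0.77  1.57  0.1 ]
tip [[386.44702971 107.93017121  13.        ]] pad corner px [[306.32104437 257.21750831]
 [307.5150748  247.44390426]] [[138.96313312 561.65252492]
 [142.54522441 532.33171278]]
grip [[407.91248949 266.48373956  13.        ]]
```

Request:
step_arm(
  commands=[
    [[-0.13,0.64,0],0],
    [[-0.13,0.64,-0.2],0],
    [[0,0.64,-0.5],0],
    [[0,0,-0.7],0],
    [[0,0,-0.7],0],
  ],
  gripper=-0.2,
)

```text
time_s: 5.75
eef_pos: [407.9, 261.1, 79.9]
ee_rot: [0.459, 0.538, 0.459, -0.538]
force: [1.4, 0.5, -0.3]
grip_width: 0.599
```

Request:
step_arm(
  commands=[
    [[0,0,-0.6],0],
    [[0,0,-0.5],0],
    [[0,0,-0.3],0],
    [[0,0,-0.2],0],
    [[0,0,0],0],
  ],
)

```text
time_s: 6.25
eef_pos: [407.4, 261.2, 16.4]
ee_rot: [-0.459, -0.537, -0.459, 0.538]
force: [0.6, -0.2, 0.4]
grip_width: 0.601
```

```bash
python3 - <<'E'
from h import *
c=capture("wrist"); crop(c["image"],180,100,480,330,2.5,"w9.png")
print(ctrl.sense()["eef_pos"])
E
```

```text
[407.75471117 261.47373778  17.12945056]
```

View pics/w9.png

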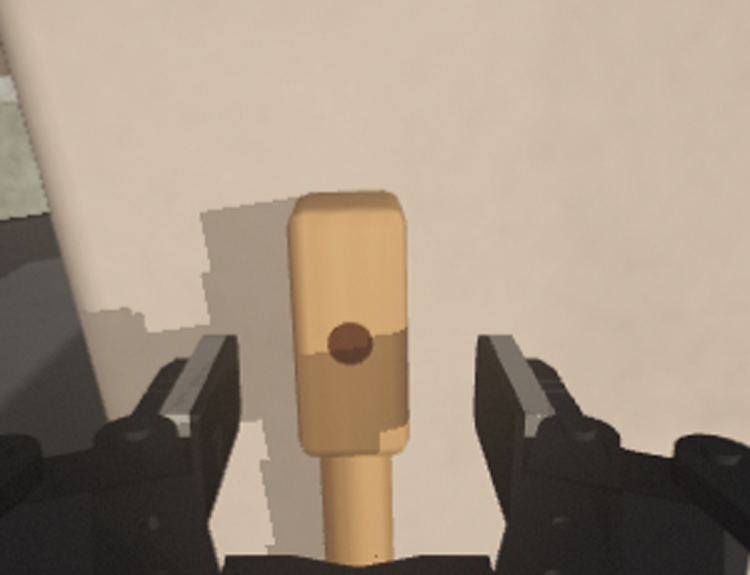

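Request:
step_arm(
  commands=[
    [[0,0.05,-0.06],0],
    [[0,0,0],0],
  ],
)

```text
time_s: 6.5
eef_pos: [407.7, 264.0, 14.9]
ee_rot: [0.459, 0.538, 0.459, -0.537]
force: [-0.2, 0.9, -0.2]
grip_width: 0.598
```

Request:
step_arm(
  commands=[
    [[0,0,0],0],
    [[0,0,0],0],
    [[0,0,0],0],
    [[0,0,0],0],
    [[0,0,0],0],
  ],
  gripper=1,
  force=90,
)

```text
time_s: 7.0
eef_pos: [408.6, 265.4, 19.1]
ee_rot: [0.459, 0.539, 0.459, -0.536]
force: [-18.9, 2.7, 54.5]
grip_width: 0.019
```

Request:
step_arm(
  commands=[
    [[0,0,0],0],
    [[0,0,0],0],
  ],
)

```text
time_s: 7.2
eef_pos: [408.2, 265.4, 18.9]
ee_rot: [0.459, 0.539, 0.459, -0.536]
force: [-18.6, 2.6, 52.6]
grip_width: 0.012
```

```bash
python3 - <<'E'
from h import *
c=capture("wrist"); crop(c["image"],180,100,480,330,2.5,"w10.png")
c=capture("side"); crop(c["image"],230,100,400,260,4,"s10.png")
E
```

```text
(no output)
```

View pics/w10.png

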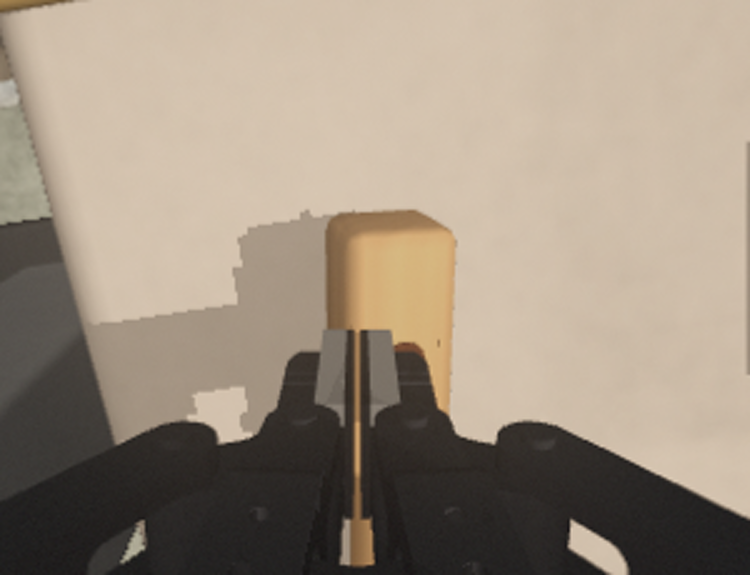

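View pics/s10.png

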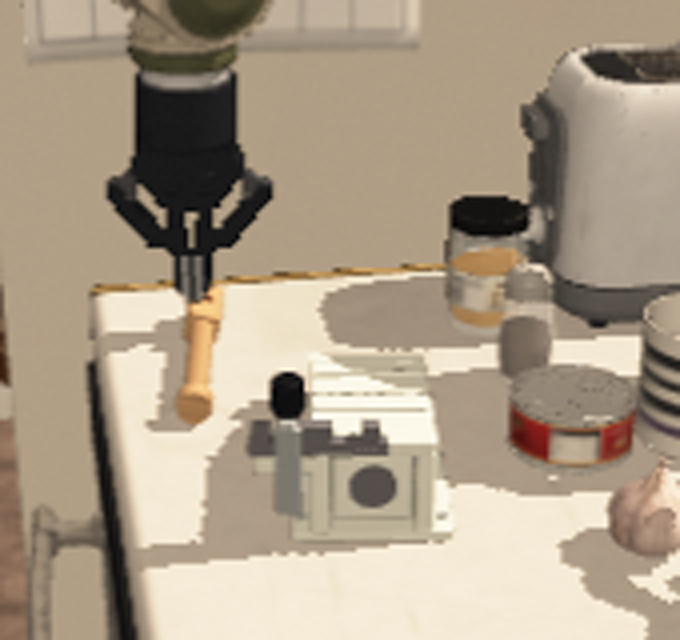

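Request:
step_arm(
  commands=[
    [[0,0,0.2],0],
    [[0,0,0.4],0],
    [[0,0,0.7],0],
    [[0,0,0.7],0],
    [[0,0,0],0],
  ],
)

```text
time_s: 7.8
eef_pos: [409.1, 264.4, 97.8]
ee_rot: [0.46, 0.54, 0.458, -0.535]
force: [0.6, -0.6, 0.4]
grip_width: -0.001
```

```bash
python3 - <<'E'
from h import *
import pickle
c=capture("wrist"); cv2.imwrite("pics/w11.png",c["image"]);pickle.dump(c,open("c11.pkl","wb"))
c=capture("side"); crop(c["image"],230,100,400,260,4,"s11.png")
pickle.dump(c,open("c11s.pkl","wb"))
s=ctrl.sense(); t=s["eef_pos"]; print(t,s["force"]); Rt=Rm(s["ee_rot"])
print("tip side px",(proj(c,[t+Rt@[11,0,0],t,t+Rt@[-8,0,0]])-[230,100])*4)
c=capture("wrist")
print("tip wrist px",proj(c,[t+Rt@[11,0,11],t+Rt@[11,0,-11],t+Rt@[-8,0,11],t+Rt@[-8,0,-11]]))
E
```

```text
[407.4491227  263.72793373  94.67943091] [ 0.43888293 -0.59017874  0.33872702]
tip side px [[188.18539706 228.18282271]
 [187.65858923 214.39836678]
 [187.27416305 204.31022664]]
tip wrist px [[322.22441452 248.43296567]
 [322.23059116 215.72433081]
 [322.19111856 262.83204626]
 [322.1968217  226.75479058]]
```

View pics/w11.png

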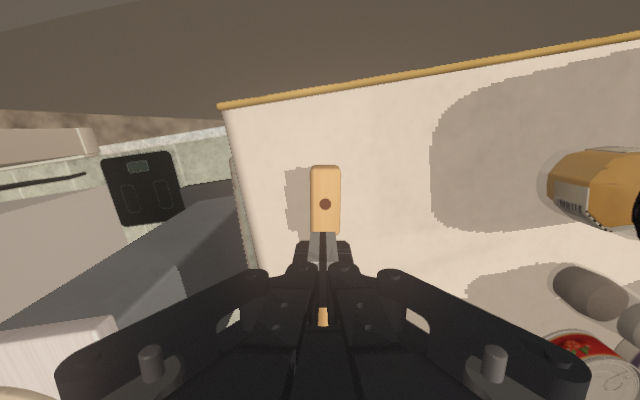

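View pics/s11.png

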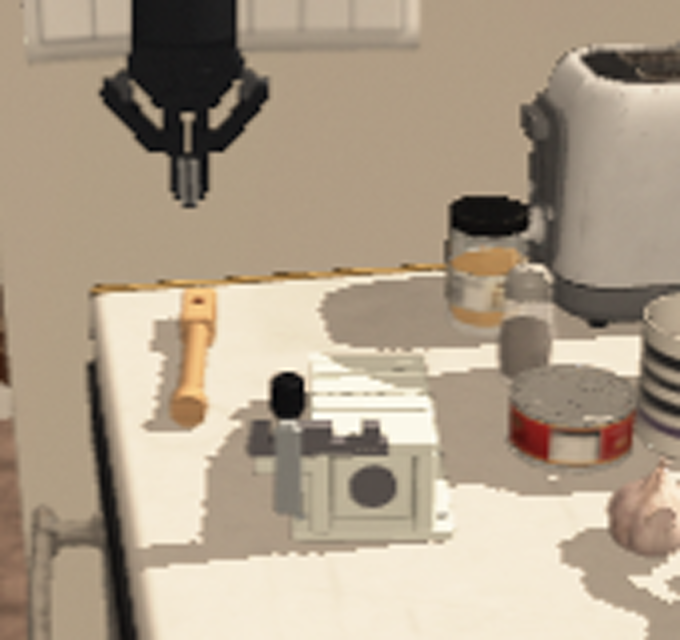

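Request:
step_arm(
  commands=[
    [[0,-0.2,0],0],
    [[0,-0.2,0],0],
    [[0,-0.2,0],0],
    [[0,0,0],0],
  ],
  gripper=-0.3,
)

```text
time_s: 8.35
eef_pos: [407.4, 238.6, 94.3]
ee_rot: [-0.459, -0.538, -0.459, 0.538]
force: [-0.5, -0.2, 0.0]
grip_width: 0.643
```

```bash
python3 - <<'E'
from h import *
import pickle
c=capture("wrist"); pickle.dump(c,open("c12.pkl","wb"))
crop(c["image"],270,120,390,330,2.8,"w12.png")
s=ctrl.sense(); print(s["eef_pos"])
E
```

```text
[407.47864238 239.10183067  94.41478988]
```

View pics/w12.png

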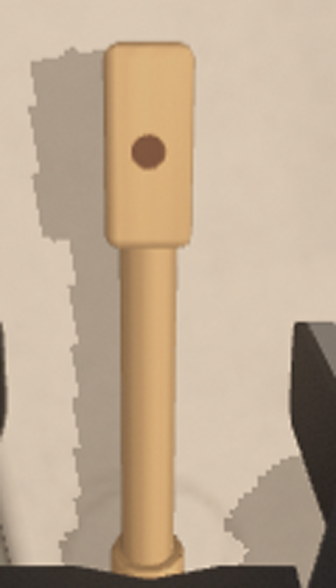

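```bash
python3 - <<'E'
from h import *
import pickle
c=pickle.load(open("c12.pkl","rb"))
k=2.8
U=lambda x,y:np.array([270+x/k,120+y/k])
obs=[((-95,13,26),U(194,43)),((-95,-13,26),U(105,43)),((-35,13,26),U(191,246)),((-35,-13,26),U(105,246))]
def res(p):
    r=[(proj(c,pose2(*p,P))[0]-uv) for P,uv in obs]
    ax=proj(c,pose2(*p,(65,0,13)))[0]-U(148.5,520)
    return np.r_[np.ravel(r),ax[0]*2]
o=least_squares(res,[401,203,-1.7]);p=o.x;print(p,np.degrees(p[2]),res(p).round(2))
print("tip",pose2(*p,(95,0,13)));print("grip",pose2(*p,[(-65,0,13)]))
E
```

```text
[402.10601327 201.62325161  -1.72950785] -99.09350024425544 [ 0.8  -0.82 -1.12 -0.85  0.61  1.   -0.06  0.97 -0.12]
tip [[387.09163834 107.81723611  13.        ]]
grip [[412.37900664 265.80631486  13.        ]]
```

Request:
step_arm(
  commands=[
    [[0.115,0.625,0],0],
    [[0,0,-0.7],0],
    [[0,0,-0.7],0],
    [[0,0,-0.7],0],
    [[0,0,-0.1],0],
  ],
)

```text
time_s: 8.9
eef_pos: [410.3, 264.2, 4.0]
ee_rot: [-0.459, -0.536, -0.46, 0.539]
force: [0.6, -0.2, 0.4]
grip_width: 0.649
```

Request:
step_arm(
  commands=[
    [[0,0,-0.1],0],
    [[0,0,-0.1],0],
    [[0,0,0],0],
  ],
)

```text
time_s: 9.2
eef_pos: [412.4, 264.9, -0.9]
ee_rot: [0.459, 0.538, 0.459, -0.537]
force: [0.4, -0.6, -0.4]
grip_width: 0.65
```

```bash
python3 - <<'E'
from h import *
c=capture("wrist"); crop(c["image"],180,100,480,330,2.5,"w13.png")
c=capture("side"); crop(c["image"],230,120,330,220,6,"s13.png")
print(ctrl.sense()["eef_pos"])
E
```

```text
[412.45740796 264.87010468  -0.7592428 ]
```

View pics/w13.png

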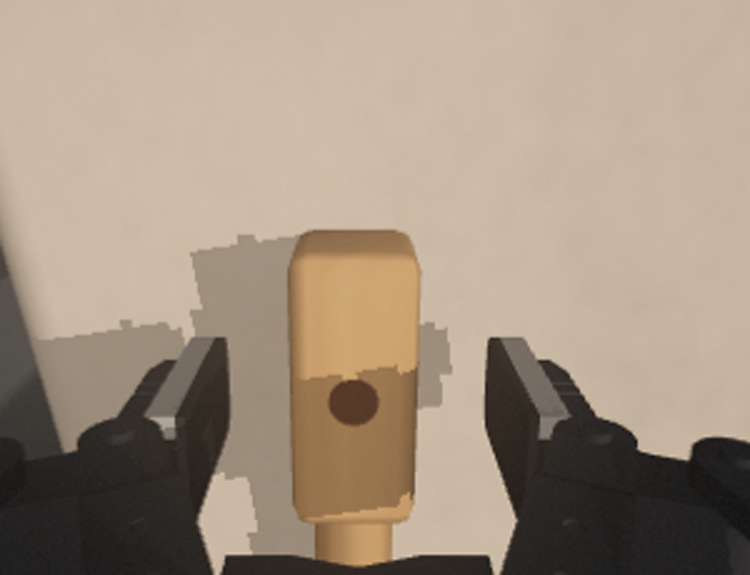

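View pics/s13.png

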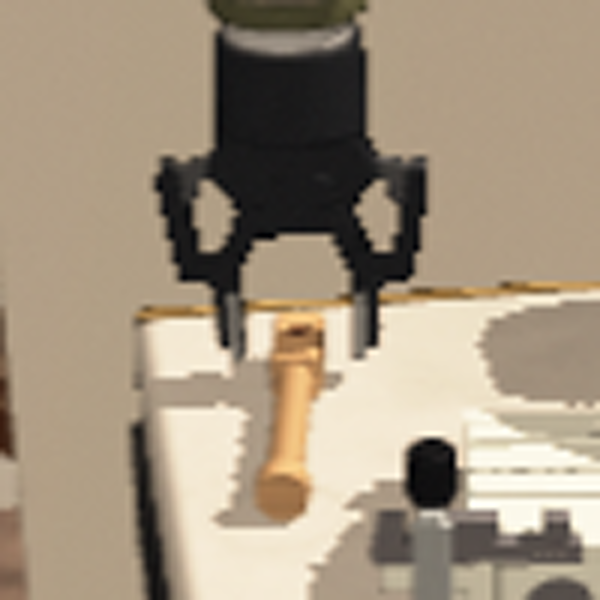

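Request:
step_arm(
  commands=[
    [[0,0,0],0],
    [[0,0,0],0],
    [[0,0,0],0],
    [[0,0,0],0],
    [[0,0,0],0],
  ],
  gripper=1,
  force=40,
)

```text
time_s: 9.8
eef_pos: [412.3, 264.8, -1.0]
ee_rot: [0.459, 0.538, 0.459, -0.537]
force: [-0.4, 0.3, 5.5]
grip_width: 0.292
```

```bash
python3 - <<'E'
from h import *
c=capture("wrist"); crop(c["image"],180,100,480,330,2.5,"w14.png")
E
```

```text
(no output)
```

View pics/w14.png

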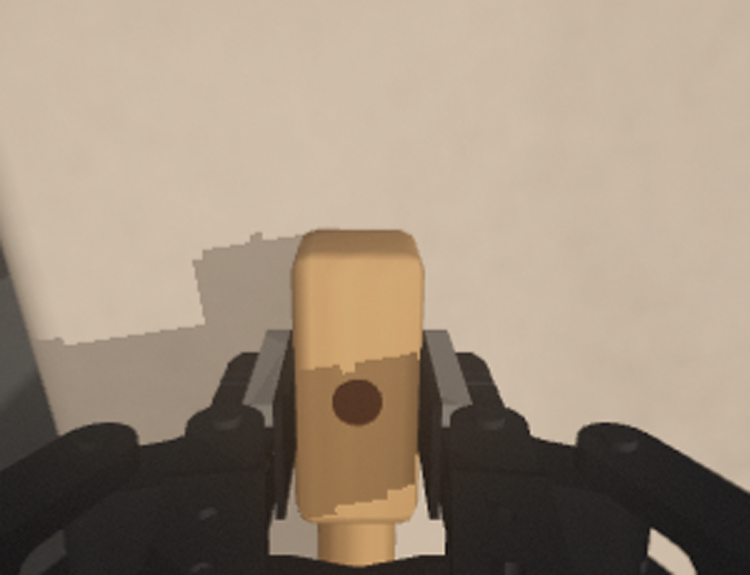

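Request:
step_arm(
  commands=[
    [[0,0,0],0],
    [[0,0,0],0],
    [[0,0,0.175],0],
    [[0,0,0.175],0],
    [[0,0,0.175],0],
  ],
  gripper=1,
  force=90,
)

```text
time_s: 10.35
eef_pos: [412.0, 264.7, 20.1]
ee_rot: [0.459, 0.538, 0.459, -0.538]
force: [0.3, -0.2, -0.2]
grip_width: 0.279
```

Request:
step_arm(
  commands=[
    [[0.6,-0.05,0],0],
    [[0.6,-0.05,0],0],
    [[0.6,-0.05,0],0],
    [[0.6,-0.06,0],0],
    [[0.6,-0.06,0],0],
  ],
)

```text
time_s: 10.85
eef_pos: [532.9, 253.8, 19.9]
ee_rot: [0.459, 0.538, 0.459, -0.538]
force: [0.7, 0.4, 0.1]
grip_width: 0.279
```

Request:
step_arm(
  commands=[
    [[0,0,0],0],
    [[0,0,0],0],
  ],
)

```text
time_s: 11.05
eef_pos: [531.5, 253.8, 19.4]
ee_rot: [-0.459, -0.538, -0.459, 0.538]
force: [-0.1, -0.4, -1.3]
grip_width: 0.278
```

```bash
python3 - <<'E'
from h import *
import pickle
c=capture("wrist"); pickle.dump(c,open("c15.pkl","wb")); cv2.imwrite("pics/w15.png",c["image"])
d=capture("side"); pickle.dump(d,open("c15s.pkl","wb")); crop(d["image"],240,100,400,250,4,"s15.png")
e=capture("scene"); crop(e["image"],200,80,400,260,4,"sc15.png")
print(ctrl.sense()["eef_pos"],ctrl.sense()["ee_rot"])
E
```

```text
[531.09914667 254.11044632  19.58019455] [-0.45924815 -0.53733586 -0.45951062  0.53778369]
```

View pics/w15.png

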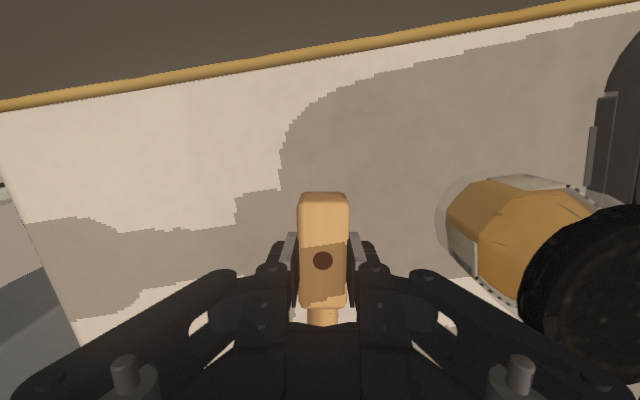

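View pics/s15.png

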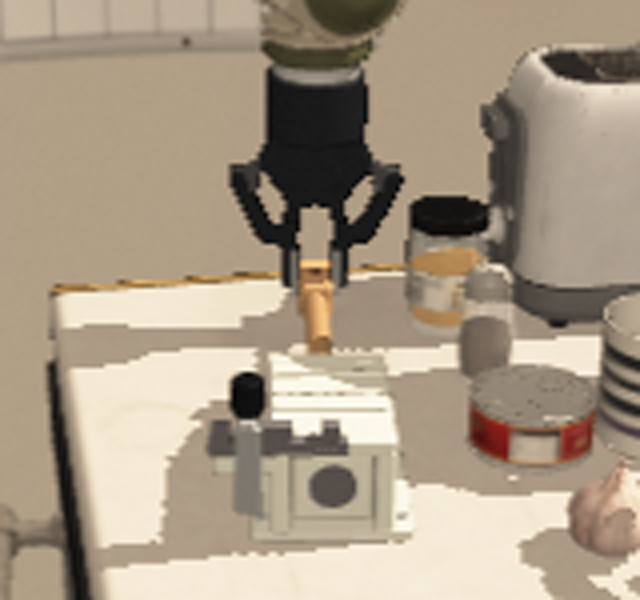

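View pics/sc15.png

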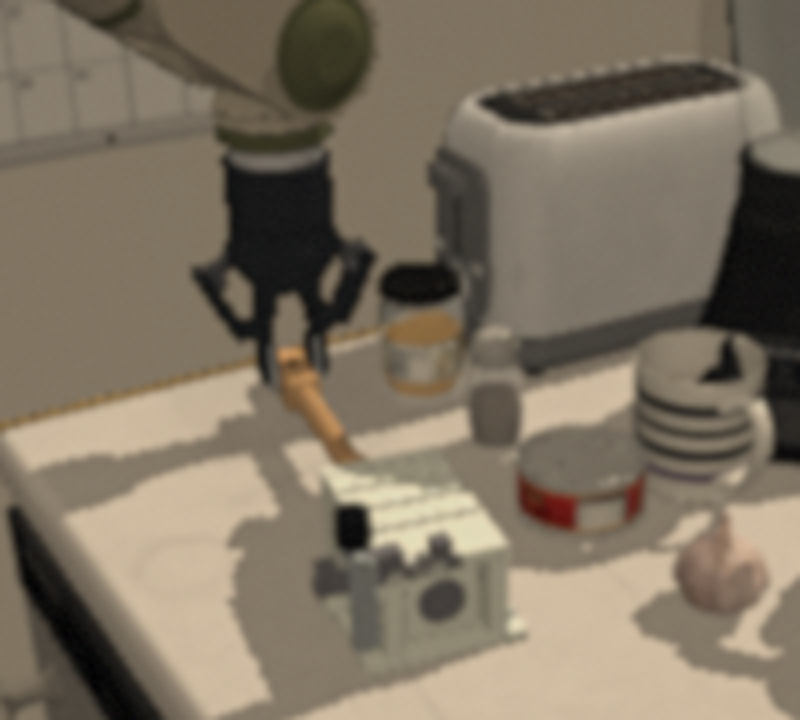

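```bash
python3 - <<'E'
from h import *
import pickle
d=pickle.load(open("c15s.pkl","rb"));c=pickle.load(open("c15.pkl","rb"))
p=np.array([402.1+119,201.62-10.8]); a=-1.7295
P=[(-95,0,47-0),(-35,0,47),(-35,0,34),(0,9,34),(0,-9,34),(40,9,34),(40,-9,34),(95,0,47)]
P=[(x,y,z) for x,y,z in P]
print(np.c_[np.array(P),(proj(d,pose2(p[0],p[1],a,P))-[240,100])*4].round(0))
print("roof back",(proj(d,pose2(491.83,-1.78,1.4136,[(62,38,70),(62,-38,70)]))-[240,100])*4)
Q=[(-95,13,47),(-95,-13,47),(-35,13,47),(-35,-13,47)]
print(proj(c,pose2(p[0],p[1],a,Q)).round(0))
crop(d["image"],290,155,350,205,12,"s16.png")
E
```

```text
[[-95.   0.  47. 311. 252.]
 [-35.   0.  47. 314. 282.]
 [-35.   0.  34. 314. 298.]
 [  0.   9.  34. 328. 317.]
 [  0.  -9.  34. 303. 317.]
 [ 40.   9.  34. 330. 340.]
 [ 40.  -9.  34. 305. 340.]
 [ 95.   0.  47. 321. 357.]]
roof back [[267.71227606 350.90663329]
 [382.60554043 349.85763562]]
[[349. 201.]
 [293. 201.]
 [346. 312.]
 [296. 312.]]
```

View pics/s16.png

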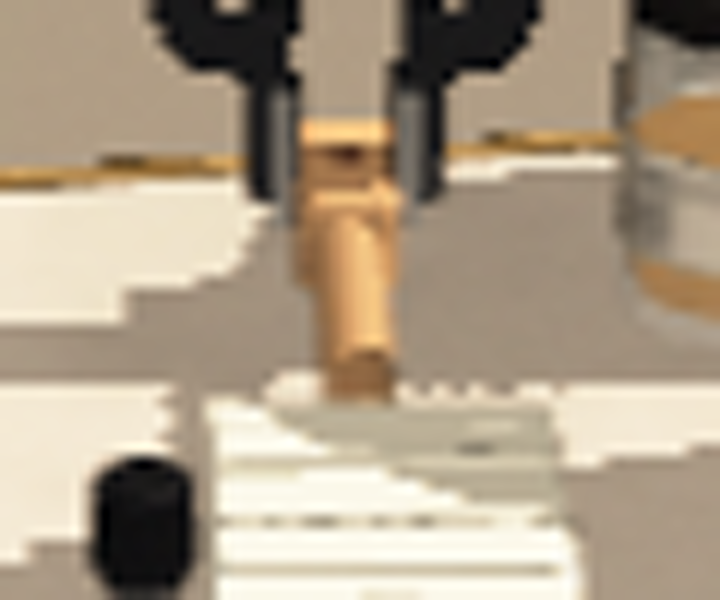

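```bash
python3 - <<'E'
from h import *
import pickle
c=pickle.load(open("c15.pkl","rb"))
crop(c["image"],270,180,380,330,5,"w16.png")
e=capture("scene"); pickle.dump(e,open("c15e.pkl","wb")); crop(e["image"],255,155,305,205,12,"sc16.png")
p=np.array([402.1+119,201.62-10.8]); a=-1.7295
P=[(-95,13,47),(-95,-13,47),(-35,13,47),(-35,-13,47),(-35,9,34),(80,0,47),(95,0,47)]
print((proj(e,pose2(p[0],p[1],a,P))-[255,155])*12)
E
```

```text
[[227.88264292 116.78503499]
 [125.74121927 134.85433219]
 [297.82812632 216.82558049]
 [191.93730708 236.3336217 ]
 [285.2045027  268.63439902]
 [392.61819096 444.920457  ]
 [413.75517984 476.20393891]]
```

View pics/w16.png

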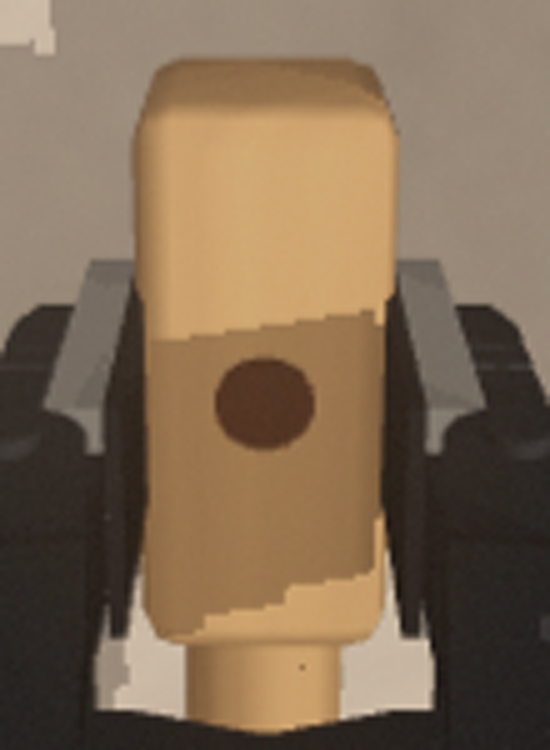

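View pics/sc16.png

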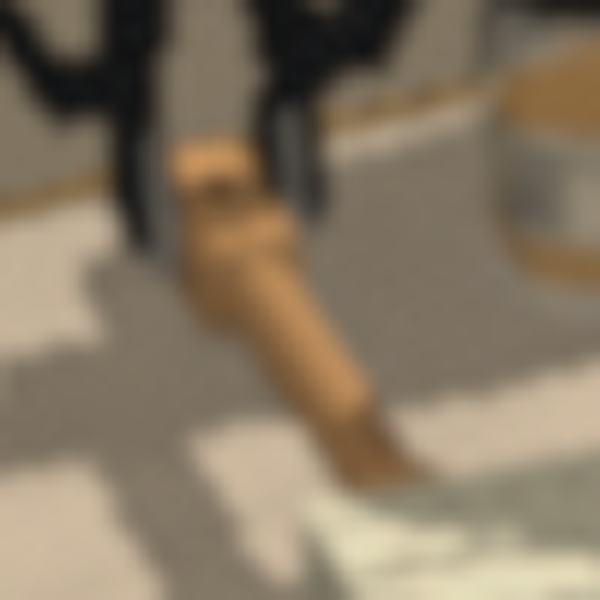

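Request:
step_arm(
  commands=[
    [[-0.078,-0.494,0],0],
    [[-0.078,-0.494,0],0],
    [[0,0,0],0],
  ],
)

```text
time_s: 11.55
eef_pos: [525.1, 213.0, 19.6]
ee_rot: [-0.459, -0.538, -0.459, 0.538]
force: [0.3, 0.2, -1.8]
grip_width: 0.282
```

Request:
step_arm(
  commands=[
    [[-0.039,-0.247,0],0],
    [[-0.039,-0.247,0],0],
    [[-0.039,-0.247,0],0],
    [[0,0,0],0],
  ],
)

```text
time_s: 11.95
eef_pos: [521.4, 185.9, 20.0]
ee_rot: [0.459, 0.539, 0.459, -0.537]
force: [1.3, 6.6, -1.3]
grip_width: 0.282
```

```bash
python3 - <<'E'
from h import *
import pickle
d=capture("side"); crop(d["image"],240,100,400,250,4,"s17.png")
s=ctrl.sense(); print(s["eef_pos"],s["force"],s["wrist_torque"])
E
```

```text
[521.38515468 185.86327534  19.96984662] [ 0.36247515  6.24579276 -0.41401815] [ 1.06916006 -0.15696116 -0.0211988 ]
```

View pics/s17.png

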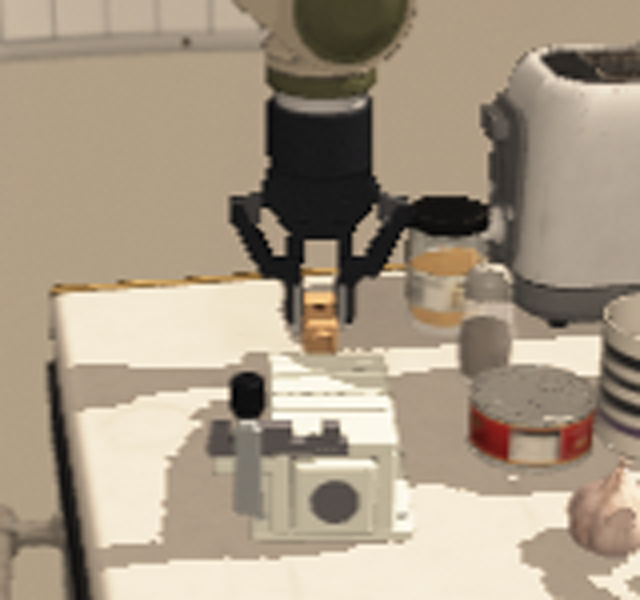

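Request:
step_arm(
  commands=[
    [[-0.06,-0.39,0],0],
    [[-0.06,-0.39,0],0],
    [[-0.06,-0.39,0],0],
    [[-0.065,-0.39,0],0],
    [[0,0,0],0],
  ],
)

```text
time_s: 12.5
eef_pos: [511.4, 122.5, 19.9]
ee_rot: [0.459, 0.538, 0.459, -0.537]
force: [1.3, 2.4, -0.8]
grip_width: 0.28
```

Request:
step_arm(
  commands=[
    [[0,0,0],0],
    [[0,0,0],0],
  ],
)

```text
time_s: 12.7
eef_pos: [511.2, 122.5, 19.5]
ee_rot: [-0.459, -0.538, -0.459, 0.538]
force: [0.3, 0.8, -1.1]
grip_width: 0.283
```

```bash
python3 - <<'E'
from h import *
import pickle
d=capture("side"); crop(d["image"],240,100,400,250,4,"s18.png")
pickle.dump(d,open("c18s.pkl","wb"))
s=ctrl.sense(); print(s["eef_pos"],s["force"],s["wrist_torque"])
t=s["eef_pos"]; g=t[:2]-[412.3,264.8]+[387.1,107.8]-[491.83,-1.78]; print("tip xh",g@[.1565,.9877],g@[-.9877,.1565])
P=[(X-50,y,z) for X in (-83,) for y,z in ((25,8),(-25,8),(25,58),(-25,58))]
print((proj(d,pose2(491.83,-1.78,1.4136,P))-[240,100])*4)
E
```

```text
[511.18980607 122.46647246  19.45670694] [ 0.03928558  0.42138199 -1.12355297] [ 0.07235143 -0.03627542 -0.0064233 ]
tip xh -33.26464950588944 0.6424324822242007
[[295.21600945 592.04438164]
 [381.33605513 590.59794983]
 [295.31116173 517.7891686 ]
 [383.43544171 516.5166121 ]]
```

View pics/s18.png

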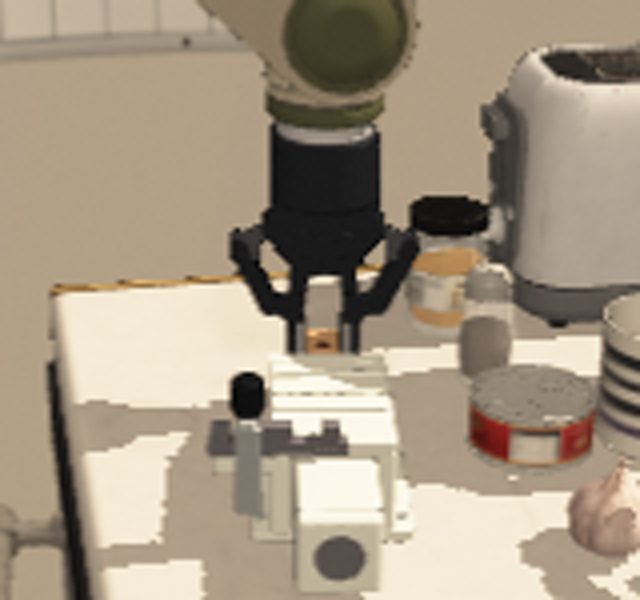

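Request:
step_arm(
  commands=[
    [[0.106,0.667,0],0],
    [[0.106,0.667,0],0],
    [[0.106,0.667,0],0],
    [[0.106,0.667,0],0],
    [[0.1,0.64,0],0],
  ],
)

```text
time_s: 13.25
eef_pos: [532.2, 255.9, 19.3]
ee_rot: [-0.459, -0.537, -0.459, 0.538]
force: [-0.0, -0.5, -0.8]
grip_width: 0.277
```

Request:
step_arm(
  commands=[
    [[-0.6,0.05,0],0],
    [[-0.6,0.05,0],0],
    [[-0.6,0.05,0],0],
    [[-0.6,0.06,0],0],
    [[-0.6,0.06,0],0],
  ],
)

```text
time_s: 13.75
eef_pos: [411.2, 265.5, 19.4]
ee_rot: [-0.459, -0.538, -0.459, 0.538]
force: [-0.1, 0.6, -0.4]
grip_width: 0.282
```

Request:
step_arm(
  commands=[
    [[0,0,-0.17],0],
    [[0,0,-0.17],0],
    [[0,0,-0.17],0],
    [[0,0,0],0],
    [[0,0,0],0],
  ],
)

```text
time_s: 14.25
eef_pos: [413.2, 265.5, -0.8]
ee_rot: [0.459, 0.538, 0.459, -0.538]
force: [-2.8, -0.2, 7.7]
grip_width: 0.28
```

Request:
step_arm(
  commands=[
    [[0,0,0],0],
    [[0,0,0],0],
    [[0,0,0],0],
    [[0,0,0.3],0],
    [[0,0,0.6],0],
  ],
  gripper=-0.2,
)

```text
time_s: 14.75
eef_pos: [411.5, 265.1, 34.9]
ee_rot: [-0.459, -0.537, -0.46, 0.539]
force: [0.1, 0.4, 0.3]
grip_width: 0.604
```

Request:
step_arm(
  commands=[
    [[0,0,0.8],0],
    [[0,0,0.8],0],
    [[0,0,0.8],0],
    [[0,0,0.8],0],
    [[0.1,-0.5,0.3],0],
  ],
  gripper=-0.5,
)

```text
time_s: 15.25
eef_pos: [416.9, 246.6, 179.0]
ee_rot: [0.46, 0.539, 0.459, -0.535]
force: [0.6, 0.1, -1.4]
grip_width: 0.752
```

```bash
python3 - <<'E'
from h import *
d=capture("side"); crop(d["image"],240,100,400,250,4,"s19.png")
s=ctrl.sense(); print(s["eef_pos"])
print(pose2(491.83,-1.78,1.4136,[(-112,0,34)]))
E
```

```text
[417.88308217 243.92318132 179.41998126]
[[ 474.2964312  -112.39904884   34.        ]]
```

View pics/s19.png

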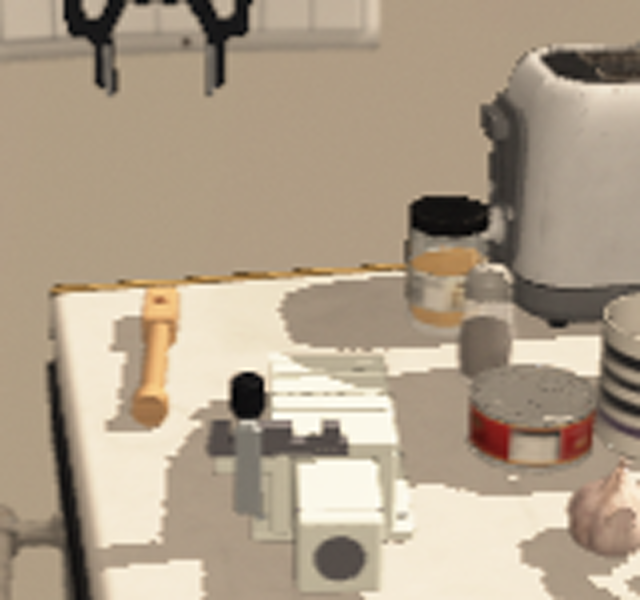

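Request:
step_arm(
  commands=[
    [[0.14,-0.9,0],0],
    [[0.14,-0.9,0],0],
    [[0.14,-0.9,0],0],
    [[0.14,-0.9,0],0],
    [[0.14,-0.9,0],0],
  ],
)

```text
time_s: 15.8
eef_pos: [444.1, 64.2, 175.5]
ee_rot: [0.459, 0.538, 0.459, -0.538]
force: [1.1, 0.3, 0.1]
grip_width: 0.751
```

Request:
step_arm(
  commands=[
    [[0.14,-0.9,0],0],
    [[0.14,-0.9,0],0],
    [[0.14,-0.9,0],0],
    [[0.14,-0.9,0],0],
    [[0.15,-0.8,0],0],
  ],
)

```text
time_s: 16.3
eef_pos: [472.5, -112.1, 175.4]
ee_rot: [0.459, 0.538, 0.459, -0.538]
force: [0.4, 0.3, 0.7]
grip_width: 0.75
```

Request:
step_arm(
  commands=[
    [[0,0,0],0],
    [[0,0,0],0],
  ],
)

```text
time_s: 16.5
eef_pos: [472.4, -110.5, 175.1]
ee_rot: [-0.459, -0.538, -0.459, 0.538]
force: [-0.2, 1.4, -0.6]
grip_width: 0.749
```

```bash
python3 - <<'E'
from h import *
import pickle
c=capture("wrist"); cv2.imwrite("pics/w20.png",c["image"]); pickle.dump(c,open("c20.pkl","wb"))
d=capture("side"); crop(d["image"],270,220,400,340,5,"s20.png"); pickle.dump(d,open("c20s.pkl","wb"))
s=ctrl.sense(); print(s["eef_pos"])
P=[(x,y,58) for x in (-62,-133) for y in (25,-25)]
print(proj(c,pose2(491.83,-1.78,1.4136,P)))
E
```

```text
[ 472.41809409 -109.5712192   175.17756148]
[[298.2939852  142.54544156]
 [350.97552196 142.50338687]
 [299.94924328 213.68394999]
 [349.13762609 213.66001588]]
```

View pics/w20.png

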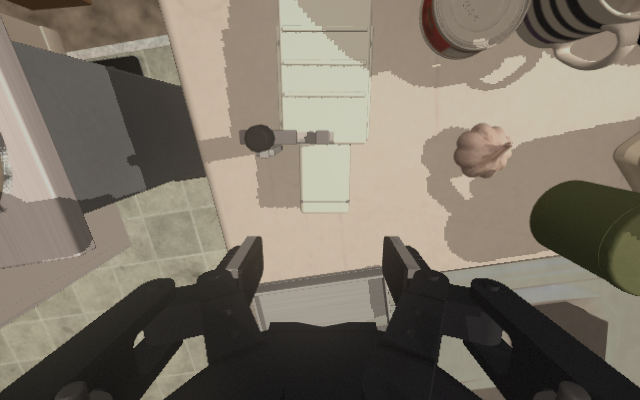

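View pics/s20.png

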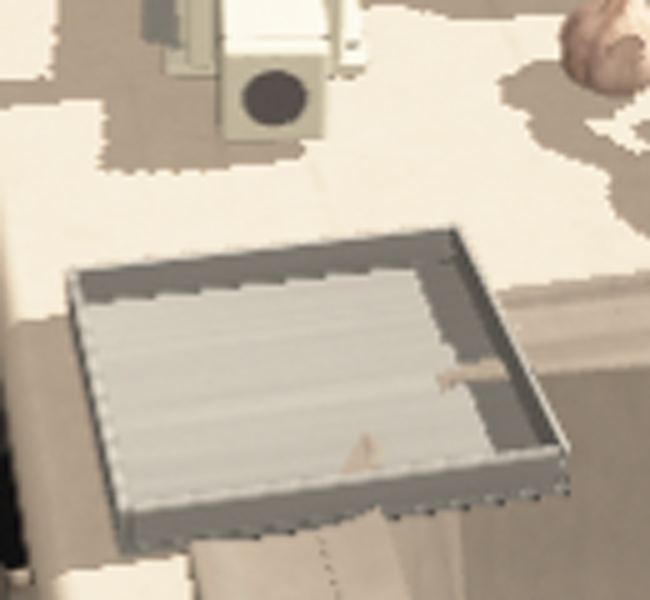

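```bash
python3 - <<'E'
from h import *
import pickle
d=pickle.load(open("c20s.pkl","rb"))
U=lambda x,y:np.array([270+x/5,220+y/5])
obs=[((-85,75,25),U(73,270)),((85,75,25),U(457,227)),((85,-75,25),U(568,449)),((-85,-75,25),U(127,511))]
def res(p): return np.ravel([proj(d,pose2(*p,P))[0]-uv for P,uv in obs])
o=least_squares(res,[447,-312,0.]);print(o.x,np.degrees(o.x[2]),res(o.x).round(2))
E
```

```text
[ 4.47562110e+02 -3.10351387e+02  6.53279031e-03] 0.3743013133303345 [-1.56 -0.78  1.05 -1.52  1.83  0.23 -1.26  0.76]
```

Request:
step_arm(
  commands=[
    [[0.05,-0.06,-0.8],0],
    [[0,0,-0.8],0],
    [[0,0,-0.8],0],
    [[0,0,-0.3],0],
    [[0,0,0],0],
  ],
)

```text
time_s: 17.1
eef_pos: [474.1, -112.0, 66.4]
ee_rot: [-0.459, -0.537, -0.46, 0.538]
force: [0.1, -0.1, -0.4]
grip_width: 0.75
```

```bash
python3 - <<'E'
from h import *
c=capture("wrist"); cv2.imwrite("pics/w21.png",c["image"])
d=capture("side"); crop(d["image"],260,120,380,260,4.2,"s21.png")
s=ctrl.sense(); print(s["eef_pos"])
E
```

```text
[ 475.35314498 -112.86665514   68.37097725]
```

View pics/w21.png

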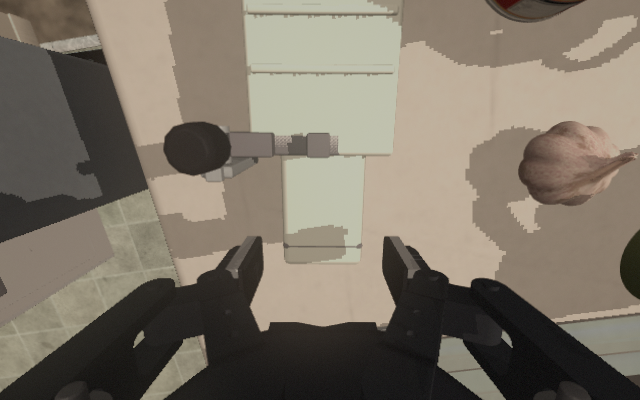

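View pics/s21.png

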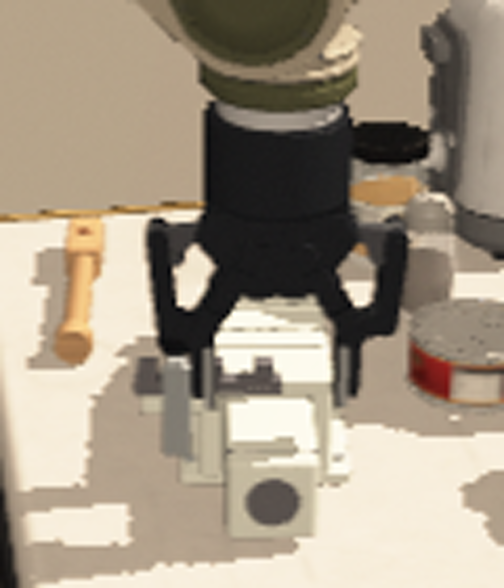

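Request:
step_arm(
  commands=[
    [[0,0,-0.45],0],
    [[0,0,-0.45],0],
    [[0,0,-0.42],0],
    [[0,0,0],0],
  ],
)

```text
time_s: 17.6
eef_pos: [474.5, -112.8, 14.2]
ee_rot: [-0.459, -0.538, -0.46, 0.538]
force: [0.4, 0.3, 0.3]
grip_width: 0.755
```

Request:
step_arm(
  commands=[
    [[0,0,0],0],
    [[0,0,0],0],
    [[0,0,0],0],
    [[0,0,0],0],
    [[0,0,0],0],
  ],
  gripper=1,
  force=60,
)

```text
time_s: 18.1
eef_pos: [475.0, -113.3, 15.9]
ee_rot: [0.46, 0.538, 0.459, -0.537]
force: [-5.0, -0.4, 7.0]
grip_width: 0.575
```

```bash
python3 - <<'E'
from h import *
c=capture("wrist"); cv2.imwrite("pics/w22.png",c["image"])
d=capture("side"); crop(d["image"],260,120,380,260,4.2,"s22.png")
E
```

```text
(no output)
```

View pics/w22.png

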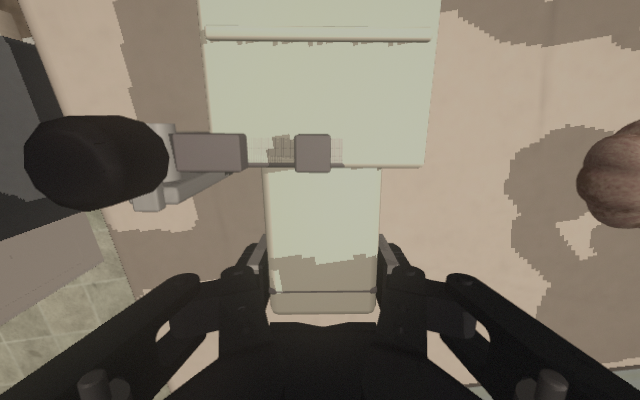

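View pics/s22.png

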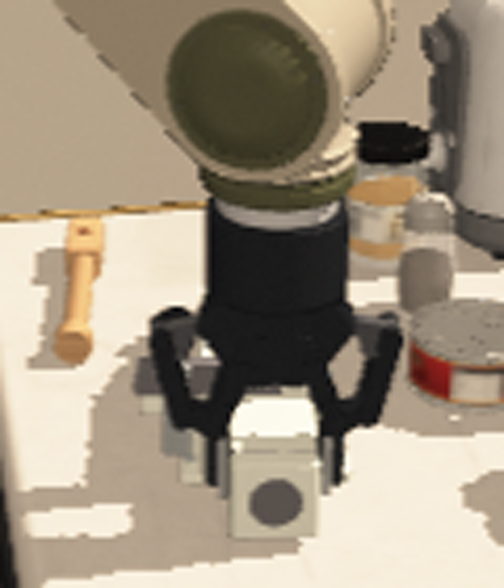

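Request:
step_arm(
  commands=[
    [[0,0,0],0],
    [[-0.04,-0.25,0],0],
    [[-0.06,-0.37,0],0],
    [[-0.06,-0.37,0],0],
    [[-0.04,-0.25,0],0],
  ],
  gripper=1,
  force=90,
)

```text
time_s: 18.7
eef_pos: [467.0, -163.7, 15.1]
ee_rot: [0.46, 0.538, 0.458, -0.538]
force: [-0.4, 0.0, -2.1]
grip_width: 0.574
```

Request:
step_arm(
  commands=[
    [[0,0,0],0],
    [[0,0,0.15],0],
    [[0,0,0.4],0],
    [[0,0,0.4],0],
    [[0,0,0.2],0],
  ],
)

```text
time_s: 19.2
eef_pos: [467.2, -162.3, 61.8]
ee_rot: [0.46, 0.538, 0.459, -0.537]
force: [-0.1, 0.3, -1.4]
grip_width: 0.575
```

```bash
python3 - <<'E'
from h import *
import pickle
c=capture("wrist"); cv2.imwrite("pics/w23.png",c["image"])
d=capture("side"); crop(d["image"],240,120,400,340,3,"s23.png");pickle.dump((c,d),open("c23.pkl","wb"))
print(ctrl.sense()["eef_pos"],ctrl.sense()["force"])
E
```

```text
[ 467.18163691 -162.47090663   61.32483751] [ 0.25862279  0.62592067 -2.39248703]
```

View pics/w23.png

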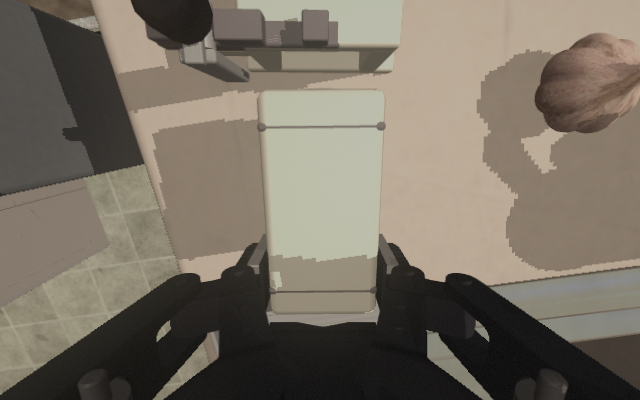

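View pics/s23.png

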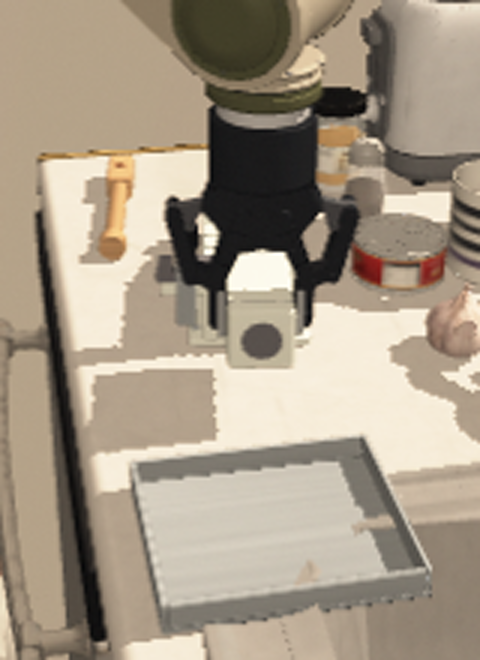

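Request:
step_arm(
  commands=[
    [[-0.075,-0.4,0],0],
    [[-0.075,-0.56,0],0],
    [[-0.075,-0.56,0],0],
    [[-0.075,-0.56,0],0],
    [[-0.075,-0.6,0],0],
  ],
)

```text
time_s: 19.8
eef_pos: [451.2, -270.0, 59.5]
ee_rot: [-0.459, -0.538, -0.46, 0.538]
force: [-0.1, 0.2, -2.1]
grip_width: 0.574
```

Request:
step_arm(
  commands=[
    [[-0.075,-0.6,0],0],
    [[-0.075,-0.6,0],0],
    [[-0.075,-0.36,0],0],
    [[0,-0.2,0],0],
    [[0,0,0],0],
  ],
)

```text
time_s: 20.3
eef_pos: [442.6, -340.3, 59.9]
ee_rot: [0.459, 0.538, 0.459, -0.538]
force: [0.2, 0.6, -1.6]
grip_width: 0.573
```

```bash
python3 - <<'E'
from h import *
import pickle
c=capture("wrist"); cv2.imwrite("pics/w24.png",c["image"])
d=capture("side"); crop(d["image"],240,160,420,340,3.5,"s24.png");pickle.dump((c,d),open("c24.pkl","wb"))
e=capture("scene"); crop(e["image"],250,200,450,380,3.5,"sc24.png")
print(ctrl.sense()["eef_pos"],ctrl.sense()["force"])
E
```

```text
[ 442.79741642 -339.14821285   60.13446232] [-0.24090863  0.10726289 -0.46496062]
```

View pics/w24.png

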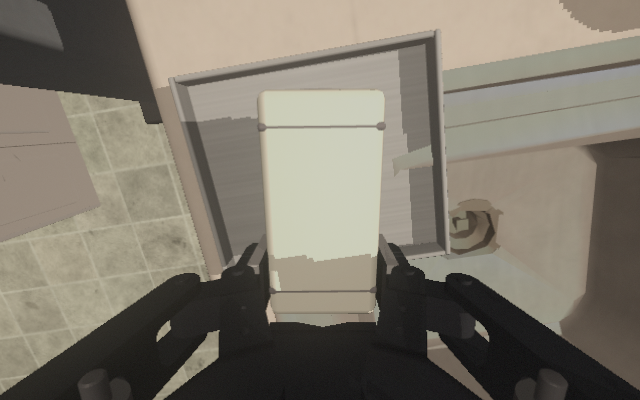

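View pics/s24.png

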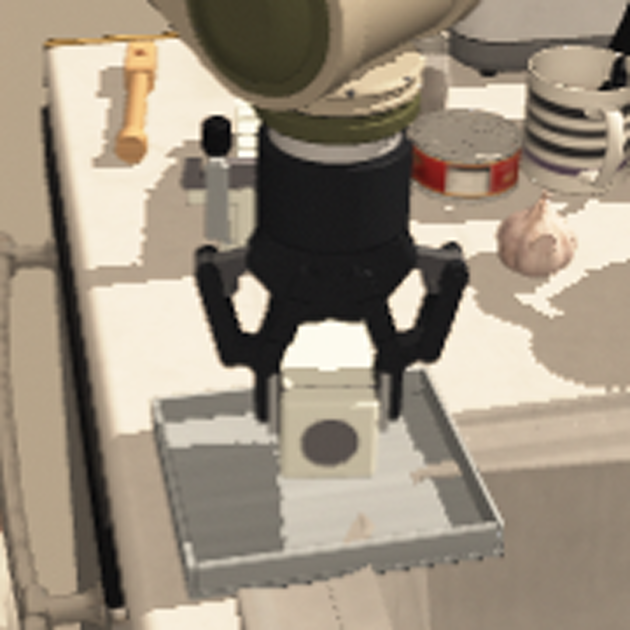

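View pics/sc24.png

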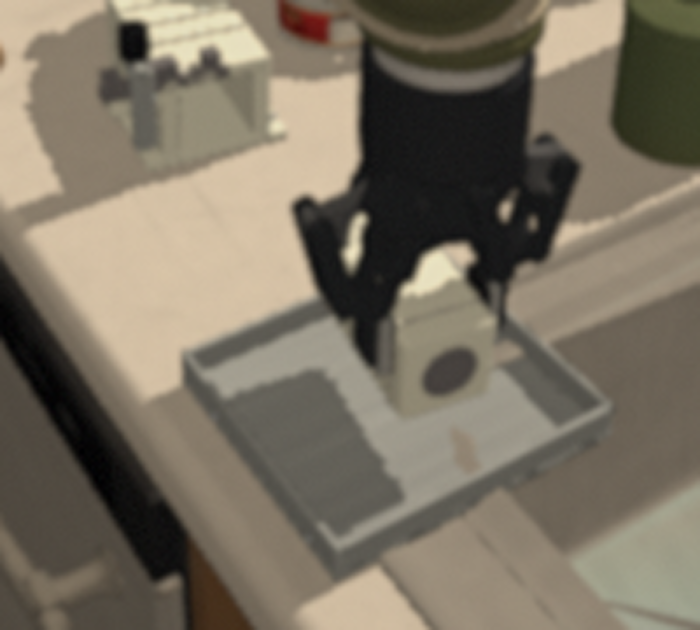

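```bash
python3 - <<'E'
from h import *
import pickle
c,d=pickle.load(open("c24.pkl","rb"))
obs=[((-85,75,25),(169,79)),((85,75,25),(439,31)),((85,-75,25),(449,254)),((-85,-75,25),(211,278))]
def res(p,n=4): return np.ravel([proj(c,pose2(*p,P))[0]-uv for P,uv in obs[:n]])
for n in (3,4):
  o=least_squares(res,[447,-312,0.],args=(n,));print(o.x,np.degrees(o.x[2]),res(o.x,4).round(1))
for P,uv in obs: print(onz(c,*uv,25).round(1))
E
```

```text
[ 4.46164912e+02 -3.08682534e+02  2.46895408e-03] 0.14146064833211175 [-3.5  0.1  2.  -1.   1.7  2.7 15.  10.9]
[ 4.44139225e+02 -3.06830006e+02 -2.28395192e-02] -1.3086080545424386 [-5.6 -6.8  1.7 -0.4 -3.7  3.7  8.7  7. ]
[ 363.1 -234.2   25. ]
[ 529.8 -233.8   25. ]
[ 530.2 -381.1   25. ]
[ 352.5 -373.    25. ]
```

Request:
step_arm(
  commands=[
    [[0,0,-0.3],0],
    [[0,0,-0.3],0],
    [[0,0,-0.3],0],
    [[0,0,-0.15],0],
    [[0,0,0],0],
  ],
)

```text
time_s: 20.95
eef_pos: [442.2, -339.6, 17.0]
ee_rot: [-0.458, -0.538, -0.46, 0.538]
force: [0.3, 0.7, -1.5]
grip_width: 0.568
```

Request:
step_arm(
  commands=[
    [[0,0,-0.05],0],
    [[0,0,-0.03],0],
    [[0,0,0],0],
  ],
)

```text
time_s: 21.25
eef_pos: [442.7, -340.3, 15.3]
ee_rot: [0.459, 0.538, 0.459, -0.538]
force: [-0.1, 0.1, -1.8]
grip_width: 0.571
```

Request:
step_arm(
  commands=[
    [[0,0,-0.04],0],
    [[0,0,0],0],
  ],
)

```text
time_s: 21.45
eef_pos: [442.8, -340.3, 14.9]
ee_rot: [-0.46, -0.538, -0.459, 0.538]
force: [-4.6, 4.5, 10.2]
grip_width: 0.575
```

Request:
step_arm(
  commands=[
    [[0,0,-0.03],0],
    [[0,0,0],0],
  ],
)

```text
time_s: 21.65
eef_pos: [442.8, -340.4, 14.8]
ee_rot: [-0.46, -0.538, -0.459, 0.538]
force: [-8.1, 6.4, 22.5]
grip_width: 0.574
```

Request:
step_arm(
  commands=[
    [[0,0,0.04],0],
    [[0,0,0],0],
  ],
)

```text
time_s: 21.85
eef_pos: [442.9, -340.4, 14.9]
ee_rot: [-0.46, -0.538, -0.459, 0.538]
force: [-2.1, 2.9, 9.0]
grip_width: 0.571
```

Request:
step_arm(
  commands=[
    [[0,0,0],0],
    [[0,0,0],0],
    [[0,0,0],0],
    [[0,0,0],0],
    [[0,0,0.2],0],
  ],
  gripper=-0.5,
)

```text
time_s: 22.35
eef_pos: [442.2, -339.7, 21.3]
ee_rot: [0.458, 0.538, 0.46, -0.538]
force: [-1.1, 0.6, -0.1]
grip_width: 0.751
```

Request:
step_arm(
  commands=[
    [[0,0,0.5],0],
    [[0,0,0.7],0],
    [[0,0,0.8],0],
    [[0,0,0.8],0],
    [[0,0,0.8],0],
  ],
)

```text
time_s: 22.85
eef_pos: [442.5, -340.0, 167.8]
ee_rot: [-0.459, -0.538, -0.459, 0.538]
force: [0.0, -0.5, -0.2]
grip_width: 0.75
```

Request:
step_arm(
  commands=[
    [[0,-0.3,0.5],0],
    [[0,-0.3,0],0],
    [[0,0,0],0],
    [[0,0,0],0],
  ],
)

```text
time_s: 23.25
eef_pos: [442.2, -363.7, 184.5]
ee_rot: [0.458, 0.538, 0.46, -0.538]
force: [-0.9, -0.6, -0.9]
grip_width: 0.751
```

```bash
python3 - <<'E'
from h import *
import pickle
c=capture("wrist"); cv2.imwrite("pics/w25.png",c["image"])
d=capture("side"); cv2.imwrite("pics/s25.png",cv2.resize(d["image"][120:340,220:440],None,fx=2.7,fy=2.7,interpolation=2))
s=ctrl.sense(); print(s["eef_pos"],s["force"],s["time_s"])
o=[pose2(446,-308.7,0,[(0,0,7)])]
for z,uv in ((57,(0,0)),): pass
pickle.dump((c,d),open("c25.pkl","wb"))
E
```

```text
[ 442.38487025 -363.46002894  184.72128021] [0.28407516 0.0383136  0.00930171] 23.35
```

View pics/w25.png

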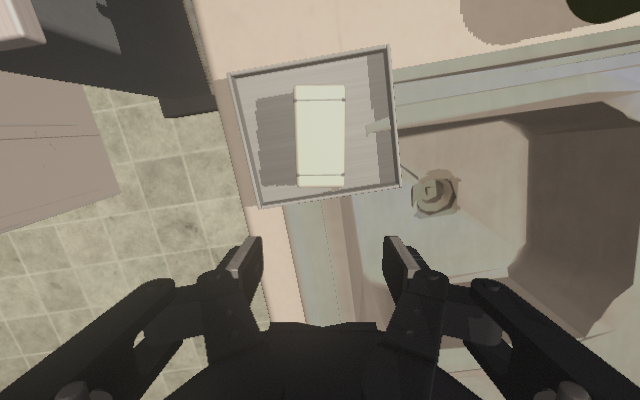

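View pics/s25.png

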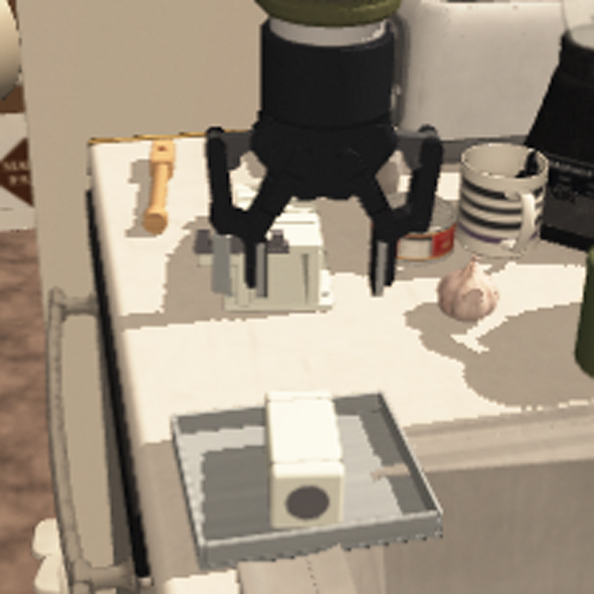

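```bash
python3 - <<'E'
from h import *
e=capture("scene"); crop(e["image"],200,150,420,360,3.4,"sc26.png")
p=(491.83,-1.78,1.4136)
print(((proj(e,pose2(*p,[(-56,54,111),(-56,54,87),(-69,54,26),(-56,54,121)]))-[200,150])*3.4).round(0))
E
```

```text
[[296. 192.]
 [298. 224.]
 [309. 311.]
 [295. 178.]]
```

View pics/sc26.png

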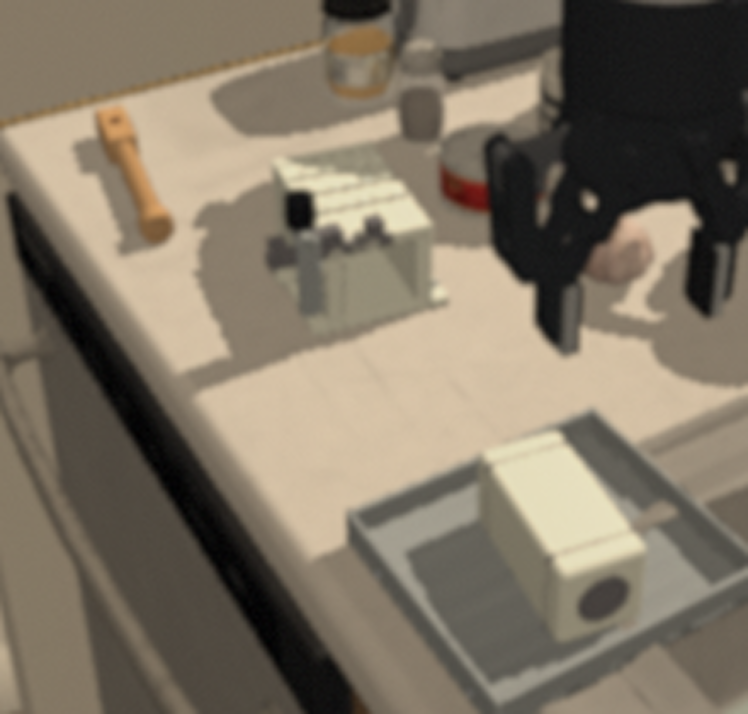

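The scene view shows the knob top at about (298,192) and the tongue's lower edge at about (312,312), which matches the predicted fully-down position in the open notch. The rod lies flat on the worktop. The cartridge lies flat in the tray, and the gripper is clear of everything.

```bash
python3 - <<'E'
from h import *
print(ticket.finish_job(), ctrl.sense()["time_s"])
E
```

```text
the job is handed in; nothing more can be done
the job is handed in; nothing more can be done
```

The job is done and handed in, and no verdict was reported. My last reading before hand-in was 23.35 s on the robot's clock, against the 64 s limit.

**What I did**
- **Latch:** I lifted the knob about 20 mm, moved it along 38 mm and pressed it down into the open notch.
- **Cartridge out:** I pushed it with the rod through the access hole. The rod tip reached housing x ≈ -33 mm, so the cartridge was at about -83 mm (the limit was -64 mm).
- **Rod:** I laid it back flat at about the place where I had picked it up.
- **Tray:** I drew the cartridge out and set it down in the drip tray under control until it touched.

**Last checks**
- **Latch:** In the last scene picture the knob and tongue are within about 3 pixels of where they should be when fully down in the open notch.
- **Cartridge:** It lies flat in the tray, within about 2 mm of the centre.
- **Rod and other things:** The rod lies flat and clear of the housing and the tray. The tin, garlic, jar and shaker looked undisturbed; I judged them by eye and did not measure their positions.
- **Gripper:** It was raised clear, touching nothing.

**What went wrong or disagreed**
- **First rod grasp failed:** The fingertips turned out about 18 mm shorter than the stated tool geometry. They closed on top of the rod and pressed on it with about 55 N. The limit is 40 N for the arm or gripper body and 120 N at the wrist; I took this as finger contact, but I can't rule out that it counts against the 40 N limit. The rod shifted about 5 mm on the worktop, and the second grasp, made lower, held.
- **Knob grip:** The same offset meant the fingers probably held only the top edge of the knob, though it did not slip.
- **Tray position:** My estimates from two camera views differ by about 2 to 4 mm, well inside the tolerance.

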